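Turn out the clay tile and put the modelling tools away

TASK

Take the board from the rack and lay it squarely over the mouth of the mould on the sloping stand, lower edge on the ledge, then turn mould and board over together, without losing the clay tile inside, and leave them on the stand against its ledge with the board underneath and the mould on top. Lay every modelling tool that is out on the bench flat in the tool tray, one to a lane, head in the wide end. Leave the pot, the mug and the jar where they are.

Things in the scene. Friction and masses are not known exactly. Their poses are not given: they have to be found in the camera images.
- stand: Fixed wooden stand; z up, origin on the table under it. Its 45 degree slope, 130 wide (y), falls towards its own +x (to the robot's left): down-slope direction (0.707,0,-0.707), outward normal (0.707,0,0.707). The slope runs 85 up from its foot; a ledge square to it stands 46 proud along the foot. Nothing stands behind (-x of) the upper end.
- stand_foot (a point): Middle of the corner line where slope and ledge meet, at x=55, z=35 in the stand's frame. A 130 long piece lying on the slope against the ledge overhangs the slope's upper end by 45, so its upper edge is free on both faces.
- mould: Off-white plaster mould, an open shallow box 130 (x) by 120 (y) by 28 (z), walls 14, floor 10, 280 g. Origin in the centre of its outer floor, z towards its open mouth. At the start it lies on the stand's slope, mouth outward, in its middle, its x pointing down the slope, its lower edge on the ledge.
- mould_center (a point): Centre of the mould's outline, half way (14) through its thickness.
- tile: Rigid terracotta clay tile 98 by 88 by 16.5, 220 g, lying loose in the mould (2 play all round, 1.5 below the rim). Origin in the centre of the face that lies on the mould's floor.
- tile_center (a point): Centre of the tile.
- board: Plywood board 160 (x) by 120 (y) by 12 (z), both faces alike, 150 g. Origin in the centre of one face. At the start it stands on edge in the rack, x pointing down, upper edge 166 above the table. Laid squarely over the mould, lower edges together on the ledge, it covers the mould and overhangs the mould's upper edge by 30: room for a finger behind it.
- board_center (a point): Centre of the board, half way (6) through it. Mould plus board are 40 thick; a firm pinch (40 to 60 N) through both at the middle of the mould's upper edge, fingers pointing down the slope, holds the stack together.
- rack: Fixed dark wood rack with one slot 15 wide along its y, cheeks 130 long reaching to 50 above the table, slot floor at 6. Origin under its centre; its x is across the slot.
- tray: Fixed pale wood tool tray 158 (x) by 206 (y), origin under its centre, z up; floor 4 thick, dividers to 20 high. Four lanes along x, centred at y=-75, -25, 25, 75, each 44 wide at the +x end (x 30 to 74, for the head), 24 wide at the -x end (x -74 to -30, for the handle), no dividers between (room for fingers). A tool in its lane has its origin near x=0.
- scraper: Modelling scraper: wooden handle with a square steel blade 45 long, 34 wide, 6 thick. Whole tool 130 long, handle 87 long, 15 wide, 12 thick, from x=-65 to +22; head from +20 to +65. 60 g. Origin at mid-length on its underside, on the handle; x points to the head, z up. May be absent.
- scraper_head (a point): Middle of the scraper's head, 43 ahead of its origin.
- brush: Modelling flat brush: wooden handle, aluminium ferrule and dark rigid bristle block, 45 long, 28 wide, 12 thick. Whole tool 130 long, handle 87 long, 15 wide, 12 thick, from x=-65 to +22; head from +20 to +65. 60 g. Origin at mid-length on its underside, on the handle; x points to the head, z up. May be absent.
- brush_head (a point): Middle of the brush's head, 43 ahead of its origin.
- paddle: Modelling paddle: wooden handle with a rounded wooden blade 45 long, 33 wide, 9 thick. Whole tool 130 long, handle 87 long, 15 wide, 12 thick, from x=-65 to +22; head from +20 to +65. 60 g. Origin at mid-length on its underside, on the handle; x points to the head, z up. May be absent.
- paddle_head (a point): Middle of the paddle's head, 43 ahead of its origin.
- comb: Modelling texturing comb: wooden handle with a dark steel four-toothed head 45 long, 34 wide, 8 thick. Whole tool 130 long, handle 87 long, 15 wide, 12 thick, from x=-65 to +22; head from +20 to +65. 60 g. Origin at mid-length on its underside, on the handle; x points to the head, z up. May be absent.
- comb_head (a point): Middle of the comb's head, 43 ahead of its origin.
- flowerpot: Bystander: terracotta pot, 90 wide, 80 high. Origin under it. Leave it alone.
- mug: Bystander: blue mug, 76 wide, 85 high. Origin under it. Leave it alone.
- jar: Bystander: glass jar, 64 wide, 90 high. Origin under it. Leave it alone.
Not all that is in view belongs to the job. What is shaped like the brush but pink or purple is not meant.

How it is judged:
On the way, in this order (a step that is already met when the one before it is completed fails the run):
1. the board lies released over the mouth of the mould, on the stand (x of board_center in the frame of mould between -0.027 and -0.003 m and y of board_center in the frame of mould between -0.012 and 0.012 m and z of board_center in the frame of mould between 0.03 and 0.0385 m and angle between the z axis of board and the z axis of mould, either way round below 0.09 rad and angle between the x axis of board and the x axis of mould, either way round below 0.15 rad and distance between tile_center and mould below 0.026 m and y of mould_center in the frame of stand between -0.025 and 0.025 m and contact force between the fingers and board below 0.05 N and contact force between the fingers and mould below 0.05 N and angle between mould's own z axis and vertical below 1 rad and z of mould_center in the frame of stand between 0.075 and 0.11 m), for 0.2 s.
2. mould, tile and board are turned past the upright as one closed stack (x of board_center in the frame of mould between -0.027 and -0.003 m and y of board_center in the frame of mould between -0.012 and 0.012 m and z of board_center in the frame of mould between 0.03 and 0.0385 m and angle between the z axis of board and the z axis of mould, either way round below 0.09 rad and angle between the x axis of board and the x axis of mould, either way round below 0.15 rad and distance between tile_center and mould below 0.026 m and angle between mould's own z axis and vertical above 1.7 rad).
3. the stack rests released on the stand, board underneath, mould on top (x of board_center in the frame of mould between -0.027 and -0.003 m and y of board_center in the frame of mould between -0.012 and 0.012 m and z of board_center in the frame of mould between 0.03 and 0.0385 m and angle between the z axis of board and the z axis of mould, either way round below 0.09 rad and angle between the x axis of board and the x axis of mould, either way round below 0.15 rad and distance between tile_center and mould below 0.026 m and y of mould_center in the frame of stand between -0.025 and 0.025 m and angle between mould's own z axis and vertical between 2.2 and 2.51 rad and angle between the y axis of stand and the y axis of mould, either way round below 0.15 rad and z of mould_center in the frame of stand between 0.088 and 0.125 m and x of mould_center in the frame of stand between 0.015 and 0.048 m and contact force between the fingers and board below 0.05 N and contact force between the fingers and mould below 0.05 N), for 0.3 s.
At the end, for the whole second after the job is handed in: Mould mouth-in on the board on the slope (8 deg, 25 mm sideways, 15 mm from the ledge), board square over the mouth within 12 mm, tile inside; each tool present flat in a lane (14 mm lengthwise, 11 mm sideways, 8 deg), head in the wide end; all released and at rest (all of step 3 and linear speed of each of mould, board, tile, scraper, brush, paddle, comb below 0.02 m/s and (y of scraper in the frame of tray between -0.086 and -0.064 m or y of scraper in the frame of tray between -0.036 and -0.014 m or y of scraper in the frame of tray between 0.014 and 0.036 m or y of scraper in the frame of tray between 0.064 and 0.086 m) and x of scraper in the frame of tray between -0.014 and 0.014 m and z of scraper in the frame of tray between 0 and 0.009 m and angle between the x axis of each of scraper, brush, paddle, comb and the x axis of tray, either way round below 0.14 rad and x of each of scraper_head, brush_head, paddle_head, comb_head in the frame of tray above 0.02 m and angle between each of scraper, brush, paddle, comb's own z axis and vertical below 0.12 rad and (y of brush in the frame of tray between -0.086 and -0.064 m or y of brush in the frame of tray between -0.036 and -0.014 m or y of brush in the frame of tray between 0.014 and 0.036 m or y of brush in the frame of tray between 0.064 and 0.086 m) and x of brush in the frame of tray between -0.014 and 0.014 m and z of brush in the frame of tray between 0 and 0.009 m and (y of paddle in the frame of tray between -0.086 and -0.064 m or y of paddle in the frame of tray between -0.036 and -0.014 m or y of paddle in the frame of tray between 0.014 and 0.036 m or y of paddle in the frame of tray between 0.064 and 0.086 m) and x of paddle in the frame of tray between -0.014 and 0.014 m and z of paddle in the frame of tray between 0 and 0.009 m and (y of comb in the frame of tray between -0.086 and -0.064 m or y of comb in the frame of tray between -0.036 and -0.014 m or y of comb in the frame of tray between 0.014 and 0.036 m or y of comb in the frame of tray between 0.064 and 0.086 m) and x of comb in the frame of tray between -0.014 and 0.014 m and z of comb in the frame of tray between 0 and 0.009 m); the robot touches nothing.
It fails at once if the tile falls out of the mould (distance between tile_center and mould above 0.035 m).
It fails at once if a bystander is disturbed (distance of any of flowerpot, mug, jar from where it was at the start of the episode above 0.03 m).
Of scraper, brush, paddle, comb only 3 to 4 are there at a start; the rules pass over those that are not, and their reading is None.
At some moment in a run one of scraper, brush, paddle, comb may be knocked a few centimetres aside while the robot is not near it.
It also fails if it takes over 192 s, if anything falls off the work surface, if the arm or the gripper's body presses on something with over 40 N, if the wrist force passes 120 N, or if a joint passes its speed limit or range.

ROBOT

A 7-joint arm with a two-finger parallel gripper is mounted at the origin on the work surface. World frame = base frame: x ahead of the robot, y to its left, z up, the work surface at z = 0. Lengths are in m, angles in rad, forces in N, time in s.
With the tool pointing down it reaches from about 0.4 to 0.85 m from the base axis. Payload 10.4 kg.
Tool frame: the origin (TCP) lies midway between the tips of the shut fingers; the grasp point (between the pads) lies 19 mm behind it (r.grasp_offset is the distance from the TCP to the grasp point, in m); x points along the fingers, y is the direction in which the jaws open and shut, and the axes are right-handed (so a half turn about x gives the same grasp; the last joint's range is limited). The gripper opens to 87 mm and grips with 3 to 60 N. Pads are 19 mm wide; open, the fingers measure 117 mm over their backs; the gripper's body (75 mm by 190 mm) begins 51 mm behind the grasp point.
Start: joints at [1.1, 0.332, -0.065, 1.46, 0.022, 1.35, -0.088], TCP at [0.271, -0.563, 0.223] pointing down, gripper open.
Joint ranges: [-2.6, 2.6], [-0.5, 2.12], [-1.47, 1.34], [0.16, 2.42], [-1.27, 4.41], [0.06, 2.06], [-2.6, 2.6]. Speed limits (rad/s): [2.22, 2.22, 2.79, 2.79, 3.14, 3.14, 3.14].

INTERFACE

Orientations are given as a unit quaternion [x, y, z, w].
In Python, from bench import r, vision, close_job gives the robot as it stands. The module is installed in compiled form; this text tells all that it offers.
- The arm moves only by the shell command python3 -m pendant 'ROWS' [OPENING] [FORCE]. ROWS is text: rows parted by semicolons, each of 6 numbers parted by spaces: the shift along the tool's x, y, z in units of 0.25 m (1.0 is 0.25 m), then the turn, a rotation vector about the tool's x, y, z in units of 1.5 rad (1.0 is 1.5 rad). A call has 1 to 8 rows; each row is the pose to reach, as a shift and turn from the pose commanded when the call began, along the tool's axes at that moment; what a row does not reach only later rows make up. A row lasts 1/10 s, in which the tool goes at most 50 mm and 8.59 degrees, less where a joint would pass 70% of its speed; a pose out of reach is approached as far as the arm can. A call with a number of a shift or a turn outside -1 to 1 is refused whole. A call with a gripper value outside its range is refused whole. OPENING is the gripper command: -1 is shut, 1 is fully open, values between are in proportion, set as the call begins (- or left out, the last holds). The fingers move at their own pace and stop on an object; FORCE is the grip in N (left out, the last holds). Time passes only in rows, so rows that repeat a pose let the fingers close. It gives the time, the measured TCP pose, the force and the opening at its end, in the units of the state.
- r.read_state(): the state, without advancing time (a new reading comes with each control period).
- vision.camera(name): name is "side" or "top" or "wrist"; returns (picture, depth): 400x640x3 uint8, blue, green, red; 400x640 float32, m along the optical axis (not along the pixel's ray), 0 where there is no reading.
- vision.get_calibration(name): a dict with "camera_matrix" (3x3 intrinsics, pixels), "k1" (the pictures are not rectified: a ray, as slopes to the right and down, at radius r is drawn at 1 + k1 r^2 times it, then the intrinsics apply), "rvec" (rotation vector, rad) and "tvec" (3), from world to camera coordinates, as OpenCV has them. Camera axes: x right, y down, z forward; pixel columns grow to the right and rows downward; lengths in m; the calibration is good to about 2 mm. A picture is of the moment at which its call begins: read the wrist's pose just before it. get_calibration takes no time and is no camera call; for the wrist camera it gives the pose at the moment of the call.
- close_job(): hands the job in, once; it reports no verdict.
The state is a dict: "time": time; "joint_positions": joint angles; "joint_vel": joint speeds; "joint_torque": joint torques, N m; "ee_pos": TCP position; "eef_rot": TCP orientation; "ft_force": force on the tool from outside, world axes, zero at the start; "torque": the same for the moment, N m; "width": finger opening in m.
Only numpy, scipy, OpenCV 4.12 (cv2) and the standard library are available. Lean on these libraries where they do the work, as an engineer would, in place of code of your own. Each camera call takes 0.05 s, during which the arm holds its last target. There are 200 camera calls.

## Working session

There is one attempt and no reset: what is moved stays moved. The work goes in short steps, Python scripts to look and compute and a shell command to move; the robot and the scene stay as the last step left them, time stands still between calls to the robot, and variables do not carry over. Pictures are saved under pics/ and viewed, about 12 in all and at most 16, crops included, and the job is handed in when it is done.

```bash
mkdir -p pics
cat > h.py <<'E'
import numpy as np, cv2
from scipy.spatial.transform import Rotation as R
from bench import r, vision
def cloud(name):
    cal=vision.get_calibration(name); img,d=vision.camera(name)
    K=np.array(cal["camera_matrix"]);k1=float(cal["k1"])
    v,u=np.mgrid[0:400,0:640]
    xd=(u-K[0,2])/K[0,0]; yd=(v-K[1,2])/K[1,1]
    x,y=xd.copy(),yd.copy()
    for _ in range(10):
        s=1+k1*(x*x+y*y); x=xd/s; y=yd/s
    P=np.stack([x*d,y*d,d],-1)
    Rm=R.from_rotvec(np.ravel(cal["rvec"])).as_matrix(); t=np.ravel(cal["tvec"])
    W=(P-t)@Rm
    W[d==0]=np.nan
    return img,W
def st():
    s=r.read_state(); return np.array(s["ee_pos"]),R.from_quat(s["eef_rot"]),s
def go(p,Rt):
    "print the shift/turn in pendant units to reach TCP p, rotation Rt (Rotation)"
    p0,R0,s=st()
    sh=R0.inv().apply(np.array(p)-p0)/0.25; tu=(R0.inv()*Rt).as_rotvec()/1.5
    print('go',' '.join('%.4f'%a for a in np.r_[sh,tu]),'rows>=%.1f'%max(np.linalg.norm(sh)*.25/.05,np.linalg.norm(tu)*1.5/0.15))
E
cat > a.py <<'E'
from h import *
for n in("top","side"):
    i,W=cloud(n); cv2.imwrite(f'pics/{n}0.png',i); np.savez(f'{n}0.npz',i=i,W=W)
    cal=vision.get_calibration(n);print(n,np.ravel(cal["camera_matrix"]),-R.from_rotvec(np.ravel(cal["rvec"])).as_matrix().T@np.ravel(cal["tvec"]))
p,q,s=st();print(p,q.as_matrix().round(3),s['time'],s['width'],r.grasp_offset)
E
python3 a.py
```

```text
top [452.85598889   0.         321.85423023   0.         452.85598889
 197.62285462   0.           0.           1.        ] [ 0.3209314  -0.00788222  1.31461921]
side [427.08996105   0.         312.495988     0.         427.08996105
 199.7558933    0.           0.           1.        ] [0.33345543 0.71032233 0.80261833]
[ 0.27044584 -0.56306103  0.22182102] [[-0.001  0.433 -0.901]
 [ 0.001 -0.901 -0.433]
 [-1.    -0.001  0.   ]] 0.1 0.08699200538157321 0.0187
```

View pics/top0.png

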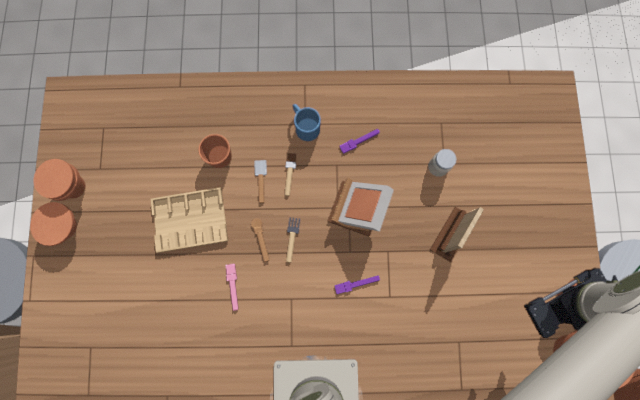

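View pics/side0.png

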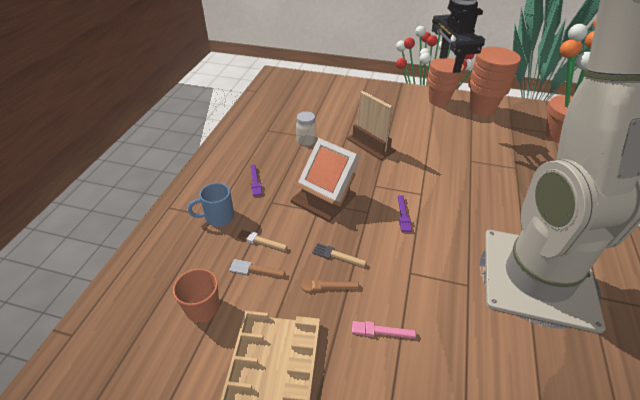

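```bash
cat > b.py <<'E'
import numpy as np,cv2
from scipy import ndimage as N
D=np.load('top0.npz');W=D['W'];I=D['i'];S=np.load('side0.npz')
z=W[...,2]
def box(W,u0,u1,v0,v1): return W[v0:v1,u0:u1].reshape(-1,3)
print('table z',np.nanmedian(z[300:330,60:200]))
# tools
for n,(u,v) in dict(scraper=(261,182),brush=(290,174),paddle=(260,240),comb=(293,240)).items():
    sub=W[v-30:v+30,u-14:u+14]; m=(sub[...,2]>0.004)&(sub[...,2]<0.03)
    l,k=N.label(m); 
    if k==0: print(n,'none');continue
    b=1+np.argmax(N.sum(m,l,range(1,k+1))); P=sub[l==b]
    r=cv2.minAreaRect((P[:,:2]*1000).astype(np.float32)); c=P[:,:2].mean(0)
    print(n,'n',len(P),'rect',np.round(r,1) if 0 else r,'mean',c.round(3),'zmax',np.round(np.nanpercentile(P[:,2],95),4))
# tray
P=box(W,140,240,180,260);P=P[(P[:,2]>0.012)&(P[:,2]<.03)]
print('tray',cv2.minAreaRect((P[:,:2]*1000).astype(np.float32)))
# mould plane
for nm,W2,bx in(('top',W,(325,400,170,240)),('side',S['W'],(290,360,130,215))):
    P=box(W2,*bx); m=P[:,2]>0.05; P=P[m]; 
    best=None;rng=np.random.default_rng(0)
    for _ in range(500):
        a=P[rng.choice(len(P),3,0)];n=np.cross(a[1]-a[0],a[2]-a[0])
        if np.linalg.norm(n)<1e-9: continue
        n/=np.linalg.norm(n);k=abs((P-a[0])@n)<.002
        if best is None or k.sum()>best.sum():best=k
    Q=P[best];c=Q.mean(0);n=np.linalg.svd(Q-c)[2][2];n*=np.sign(n[2])
    h=np.array([n[0],n[1],0]);h/=np.linalg.norm(h);yy=np.cross([0,0,1],h);d=np.cross(yy,n)  # down slope
    if d[2]>0:d=-d
    uv=np.c_[(Q-c)@d,(Q-c)@yy]*1000
    rr=cv2.minAreaRect(uv.astype(np.float32))
    cc=c+d*rr[0][0]/1e3+yy*rr[0][1]/1e3
    print('mould',nm,'n',n.round(3),'tilt',np.degrees(np.arccos(n[2])).round(1),'hdg',np.degrees(np.arctan2(h[1],h[0])).round(1),'rim ctr',cc.round(4),rr,len(Q))
for nm,W2,bx in(('top',W,(425,490,195,270)),('side',S['W'],(350,400,85,160))):
    P=box(W2,*bx);P=P[(P[:,2]>.06)&(P[:,2]<.18)]
    print('board',nm,len(P),cv2.minAreaRect((P[:,:2]*1000).astype(np.float32)),'zmax',np.percentile(P[:,2],98))
    T=P[P[:,2]>.155]; print('  upper',cv2.minAreaRect((T[:,:2]*1000).astype(np.float32)),T.mean(0).round(4),len(T))
E
python3 b.py
```

```text
table z 0.00033478017225577704
scraper n 281 rect ((627.920654296875, 157.76011657714844), (129.90420532226562, 33.23175811767578), 1.4473600387573242) mean [0.635 0.157] zmax 0.0149
brush n 282 rect ((647.2965698242188, 72.47648620605469), (28.142913818359375, 130.24269104003906), 81.11273956298828) mean [0.654 0.07 ] zmax 0.0157
paddle n 288 rect ((453.2399597167969, 155.70455932617188), (128.15371704101562, 30.824613571166992), 13.301017761230469) mean [0.46  0.156] zmax 0.0155
comb n 279 rect ((453.2257080078125, 66.10466766357422), (32.6880989074707, 128.55752563476562), 81.49848937988281) mean [0.456 0.065] zmax 0.0153
tray ((514.3602294921875, 363.19921875), (160.41650390625, 208.95584106445312), 8.795658111572266)
mould top n [0.252 0.661 0.707] tilt 45.0 hdg 69.2 rim ctr [ 0.5376 -0.133   0.0998] ((1.7022171020507812, -1.176361083984375), (128.3939208984375, 135.4599609375), 89.64643859863281) 1089
mould side n [0.251 0.67  0.699] tilt 45.7 hdg 69.5 rim ctr [ 0.5366 -0.1334  0.1002] ((1.4966812133789062, -0.3170623779296875), (126.65626525878906, 133.08731079101562), 89.38917541503906) 1341
board top 578 ((461.0545349121094, -404.96258544921875), (14.31777572631836, 121.87869262695312), 56.023658752441406) zmax 0.16905034564680188
  upper ((460.80548095703125, -405.33514404296875), (13.512758255004883, 121.8677978515625), 56.12234878540039) [ 0.4603 -0.4039  0.1644] 250
board side 1164 ((448.6043701171875, -297.37530517578125), (97.90495300292969, 298.5413513183594), 6.280209541320801) zmax 0.16786936783680922
  upper ((460.7576904296875, -406.017822265625), (15.70529556274414, 121.64042663574219), 56.14583206176758) [ 0.4595 -0.4023  0.1634] 199
```

```bash
cat >> h.py <<'E'
def frame(x,y):
    x=np.array(x,float);x/=np.linalg.norm(x);y=np.array(y,float);y-=x*(x@y);y/=np.linalg.norm(y)
    return R.from_matrix(np.c_[x,y,np.cross(x,y)])
def down(h): # tool down, jaw y heading h deg
    a=np.radians(h);return frame([0,0,-1],[np.cos(a),np.sin(a),0])
HS=np.radians(69.35)
n_=np.array([np.cos(HS),np.sin(HS),1])/2**.5; d_=np.array([np.cos(HS),np.sin(HS),-1])/2**.5; s_=np.cross(n_,d_)
RIM=np.array([.5371,-.1332,.1003])
def j():
    p,q,s=st();print('t',s['time'],'p',p.round(4),'x',q.apply([1,0,0]).round(3),'y',q.apply([0,1,0]).round(3),'j',np.round(s['joint_positions'],2),'F',np.round(s['ft_force'],1),'w',round(s['width'],4))
E
python3 -c "
from h import *
go([.4608,-.4055,.2],down(-123.9));go([.4608,-.4055,.2],down(56.1))"
```

```text
go 0.0875 -0.2383 -0.9592 0.6930 0.0005 0.0008 rows>=6.9
go 0.0875 -0.2383 -0.9592 -1.4014 -0.0009 0.0006 rows>=14.0
```

```bash
python3 -m pendant '.03 -.12 -.48 .35 0 0;.0875 -.2383 -.9592 .693 0 0;.0875 -.2383 -.9592 .693 0 0;.0875 -.2383 -.9592 .693 0 0;.0875 -.2383 -.9592 .693 0 0;.0875 -.2383 -.9592 .693 0 0;.0875 -.2383 -.9592 .693 0 0;.0875 -.2383 -.9592 .693 0 0' 1; python3 -c "
from h import *
j();go([.4608,-.4055,.2],down(-123.9));i,W=cloud('wrist');cv2.imwrite('pics/w1.png',i);np.savez('w1.npz',W=W,i=i)
P=W[(W[...,2]>.157)&(W[...,2]<.173)];print(len(P),cv2.minAreaRect((P[:,:2]*1000).astype(np.float32)) if len(P) else 0)"
```

```text
time: 0.9
ee_pos: [0.4614, -0.405, 0.2001]
eef_rot: [-0.676, 0.207, 0.676, 0.208]
ft_force: [-0.9, -0.4, 0.0]
width: 0.0869
t 0.9 p [ 0.4614 -0.405   0.2001] x [-0.001  0.001 -1.   ] y [-0.561 -0.828  0.   ] j [ 0.69  0.32 -0.06  1.52  0.02  1.3  -1.53] F [-0.9 -0.4  0. ] w 0.0869
go 0.0005 0.0030 0.0009 -0.0027 0.0006 -0.0000 rows>=0.0
3189 ((470.566162109375, -412.9283447265625), (11.842150688171387, 96.9903793334961), 56.43054962158203)
```

```bash
python3 -m pendant '.1 .004 0 0 0 0;.228 .004 0 0 0 0;.228 .004 0 0 0 0' 1 >/dev/null; python3 -m pendant '0 0 0 0 0 0;0 0 0 0 0 0;0 0 0 0 0 0;0 0 0 0 0 0;0 0 0 0 0 0;0 0 0 0 0 0;0 0 0 0 0 0' -1 55; python3 -m pendant '-.2 0 0 0 0 0;-.4 0 0 0 0 0;-.6 0 0 0 0 0;-.6 0 0 0 0 0;-.6 0 0 0 0 0'; python3 -c "
from h import *
j();b=frame(d_,n_);b2=frame(d_,-n_)
# hover: board inner face 50 above rim; board top edge centre = upper mould rim edge -30 d
top=RIM-.065*d_-.03*d_
T=top+.023*d_+.006*n_
print('T',T.round(4))
go(T+.08*n_,b);go(T+.08*n_,b2)"
```

```text
time: 1.95
ee_pos: [0.4605, -0.4067, 0.1438]
eef_rot: [0.676, -0.206, -0.676, -0.206]
ft_force: [0.4, 0.3, 0.9]
width: 0.0391
time: 2.45
ee_pos: [0.4608, -0.407, 0.295]
eef_rot: [0.677, -0.207, -0.676, -0.206]
ft_force: [0.7, -0.6, -0.7]
width: 0.0024
t 2.45 p [ 0.4608 -0.407   0.295 ] x [ 0.002 -0.002 -1.   ] y [-0.558 -0.83   0.   ] j [ 0.69  0.28 -0.06  1.37  0.02  1.48 -1.52] F [ 0.7 -0.6 -0.7] w 0.0024
T [ 0.5206 -0.1769  0.1555]
go 0.3308 -1.1177 0.3676 1.8019 -0.7469 0.0890 rows>=19.5
go 0.3308 -1.1177 0.3676 -0.1455 -0.0622 -0.5216 rows>=6.1
```

```bash
Z='0 0 0 0 0 0'; python3 -m pendant '0 0 0 0 0 0;0 0 0 0 0 0;0 0 0 0 0 0;0 0 0 0 0 0;0 0 0 0 0 0' 0 55 >/dev/null; python3 -m pendant '.2 0 0 0 0 0;.4 0 0 0 0 0;.608 0 0 0 0 0;.608 0 0 0 0 0;.608 0 0 0 0 0;.608 0 0 0 0 0'; python3 -m pendant '0 0 0 0 0 0;0 0 0 0 0 0;0 0 0 0 0 0;0 0 0 0 0 0;0 0 0 0 0 0;0 0 0 0 0 0;0 0 0 0 0 0;0 0 0 0 0 0' -1;python3 -m pendant '0 0 0 0 0 0;0 0 0 0 0 0;0 0 0 0 0 0'; python3 -c "
from h import *
j()"
```

```text
time: 3.55
ee_pos: [0.4619, -0.4078, 0.145]
eef_rot: [0.678, -0.207, -0.675, -0.206]
ft_force: [-0.4, -0.1, 0.3]
width: 0.0435
time: 4.35
ee_pos: [0.4605, -0.4068, 0.1419]
eef_rot: [0.676, -0.206, -0.676, -0.206]
ft_force: [0.1, 0.2, 2.3]
width: 0.0117
time: 4.65
ee_pos: [0.4605, -0.4068, 0.1419]
eef_rot: [0.676, -0.206, -0.676, -0.206]
ft_force: [-1.4, 0.2, 3.9]
width: 0.0121
t 4.65 p [ 0.4605 -0.4068  0.1419] x [ 0. -0. -1.] y [-0.558 -0.83   0.   ] j [ 0.7   0.36 -0.06  1.59  0.02  1.19 -1.53] F [-1.4  0.2  3.9] w 0.0121
```

```bash
python3 -m pendant '-.1 0 0 0 0 0;-.25 0 0 0 0 0;-.4 0 0 0 0 0;-.55 0 0 0 0 0;-.68 0 0 0 0 0;-.68 0 0 0 0 0;-.68 0 0 0 0 0'
cat >> h.py <<'E'
DEP=.0241
T1=RIM-(.095-DEP)*d_+.006*n_
B2=frame(d_,-n_)
E
python3 -c "
from h import *
j();go(T1+.2*n_,B2);go(st()[0],B2)
i,W=cloud('top');P=W[(W[...,2]>.28)&(W[...,2]<.33)&(W[...,0]>.35)];print(len(P),P.mean(0))"
```

```text
time: 5.35
ee_pos: [0.4606, -0.4066, 0.3114]
eef_rot: [0.676, -0.206, -0.676, -0.206]
ft_force: [-0.1, -0.1, -2.8]
width: 0.0116
t 5.35 p [ 0.4606 -0.4066  0.3114] x [ 0.  0. -1.] y [-0.558 -0.83  -0.   ] j [ 0.69  0.28 -0.05  1.34  0.01  1.52 -1.52] F [-0.1 -0.1 -2.8] w 0.0116
go 0.0612 -1.4505 0.4433 -0.1461 -0.0606 -0.5211 rows>=7.6
go 0.0000 0.0000 0.0000 -0.1461 -0.0606 -0.5211 rows>=5.4
155 [ 0.43014299 -0.38023385  0.3059163 ]
```

```bash
python3 -m pendant '0 0 0 -.025 -.01 -.09;0 0 0 -.05 -.02 -.18;0 0 0 -.075 -.03 -.27;0 0 0 -.1 -.04 -.36;0 0 0 -.125 -.05 -.45;0 0 0 -.1461 -.0606 -.5211;0 0 0 -.1461 -.0606 -.5211;0 0 0 -.1461 -.0606 -.5211'; python3 -c "
from h import *
j();go(T1+.2*n_,B2)"
```

```text
time: 6.2
ee_pos: [0.4604, -0.4067, 0.31]
eef_rot: [0.691, 0.148, -0.595, -0.384]
ft_force: [0.9, 0.6, -1.6]
width: 0.0114
t 6.2 p [ 0.4604 -0.4067  0.31  ] x [ 0.248  0.661 -0.708] y [-0.252 -0.662 -0.706] j [ 1.05  0.6  -0.11  1.11 -0.6   1.87 -1.04] F [ 0.9  0.6 -1.6] w 0.0114
go 1.1087 -1.0323 0.1007 -0.0018 0.0006 -0.0009 rows>=7.6
```

```bash
python3 -m pendant '.12 -.13 .015 0 0 0;.25 -.26 .03 0 0 0;.4 -.39 .04 0 0 0;.55 -.52 .05 0 0 0;.7 -.65 .063 0 0 0;.85 -.79 .077 0 0 0;.98 -.92 .09 0 0 0;.98 -.92 .09 0 0 0'; python3 -c "
from h import *
j();go(T1+.03*n_,B2)"
```

```text
time: 7.0
ee_pos: [0.5583, -0.0746, 0.3033]
eef_rot: [0.692, 0.153, -0.596, -0.378]
ft_force: [0.4, -0.2, -1.8]
width: 0.0114
t 7.0 p [ 0.5583 -0.0746  0.3033] x [ 0.243  0.663 -0.708] y [-0.239 -0.667 -0.706] j [ 0.76  0.23 -0.3   1.64 -0.72  1.43 -1.3 ] F [ 0.4 -0.2 -1.8] w 0.0114
go 0.1150 0.6062 0.0031 0.0078 0.0041 -0.0010 rows>=3.1
```

```bash
python3 -m pendant '.02 .2 0 0 0 0;.05 .4 0 .004 .002 0;.085 .6062 .003 .0078 .0041 -.001;.085 .6062 .003 .0078 .0041 -.001;.085 .6062 .003 .0078 .0041 -.001'
cat > bd.py <<'E'
from h import *
import sys
def meas(nm='top',lo=.02,hi=.075,save=None):
    i,W=cloud(nm); 
    if save: cv2.imwrite(save,i)
    Q=W.reshape(-1,3)-RIM; c=np.c_[Q@d_,Q@s_,Q@n_]
    m=(abs(c[:,1])<.08)&(c[:,0]<.08)&(c[:,0]>-.075)&(c[:,2]>lo)&(c[:,2]<hi)
    P=c[m]; 
    A=np.c_[P[:,:2],np.ones(len(P))]
    k=np.ones(len(P),bool)
    for _ in range(6):
        x=np.linalg.lstsq(A[k],P[k,2],rcond=None)[0]; e=abs(P[:,2]-A@x); k=e<max(.002,np.median(e)*1.5)
    P=P[k]*1000;rr=cv2.minAreaRect(P[:,:2].astype(np.float32))
    print(nm,len(P),'height %.1fmm slopes %.3f %.3f'%(x[2]*1e3,x[0],x[1]),'range d',np.percentile(P[:,0],[1,99]).round(1),'s',np.percentile(P[:,1],[1,99]).round(1),rr)
if __name__=='__main__':
    j();meas('top',save=sys.argv[1]);meas('side',save=sys.argv[1].replace('t.','s.'));go(T1,B2)
E
python3 bd.py pics/b1t.png
```

```text
time: 7.5
ee_pos: [0.5245, -0.1701, 0.1789]
eef_rot: [0.691, 0.144, -0.593, -0.388]
ft_force: [0.4, 1.1, -1.5]
width: 0.0114
t 7.5 p [ 0.5245 -0.1701  0.1789] x [ 0.255  0.659 -0.707] y [-0.26  -0.658 -0.707] j [ 0.86  0.39 -0.23  1.71 -0.68  1.36 -1.05] F [ 0.4  1.1 -1.5] w 0.0114
top 1187 height 34.8mm slopes -0.004 0.008 range d [-73.6  52. ] s [-59.9  57.4] ((-10.167137145996094, -1.5483627319335938), (119.8677749633789, 129.62979125976562), 89.97881317138672)
side 1580 height 36.1mm slopes -0.002 0.006 range d [-73.9  49.8] s [-60.5  56.8] ((-11.945629119873047, -2.348236083984375), (120.9588851928711, 125.96138763427734), 89.9107894897461)
go 0.0505 0.0971 0.0076 -0.0053 -0.0045 -0.0000 rows>=0.5
```

```bash
python3 -m pendant '0 .04 .0038 -.003 -.002 0;.01 .08 .0076 -.0053 -.0045 0;.02 .08 .0076 -.0053 -.0045 0;.03 .08 .0076 -.0053 -.0045 0;.035 .08 .0076 -.0053 -.0045 0;.035 .08 .0076 -.0053 -.0045 0;.035 .08 .0076 -.0053 -.0045 0'; python3 -m pendant '.004 .004 0 0 0 0;.008 .008 0 0 0 0;.008 .012 0 0 0 0;.008 .012 0 0 0 0;.008 .012 0 0 0 0';  python3 bd.py pics/b2t.png
```

```text
time: 8.3
ee_pos: [0.52, -0.177, 0.1587]
eef_rot: [0.69, 0.149, -0.594, -0.385]
ft_force: [0.4, -0.2, -1.6]
width: 0.0113
time: 8.8
ee_pos: [0.5199, -0.1772, 0.1554]
eef_rot: [0.69, 0.149, -0.594, -0.385]
ft_force: [-0.1, 2.9, 2.6]
width: 0.0117
t 8.8 p [ 0.5199 -0.1772  0.1554] x [ 0.249  0.663 -0.706] y [-0.252 -0.659 -0.709] j [ 0.87  0.43 -0.22  1.71 -0.68  1.34 -1.01] F [-0.1  2.9  2.6] w 0.0117
top 29 height 21.3mm slopes -0.005 -0.011 range d [-74.2  72.5] s [-59.8  59.8] ((-0.9284439086914062, 0.7826881408691406), (121.34960174560547, 146.5558319091797), 89.79020690917969)
side 45 height 20.7mm slopes 0.002 -0.000 range d [-74.5  72.1] s [-62.1  59.2] ((-1.40234375, -1.1336708068847656), (124.34172821044922, 146.5570526123047), 89.68125915527344)
go 0.0061 -0.0018 -0.0022 -0.0021 0.0006 0.0014 rows>=0.0
```

```bash
python3 -m pendant '0 0 0 0 0 0;0 0 0 0 0 0;0 0 0 0 0 0;0 0 0 0 0 0;0 0 0 0 0 0;0 0 0 0 0 0' 0;python3 -m pendant '-.1 0 0 0 0 0;-.24 0 0 0 0 0;-.36 0 0 0 0 0;-.36 0 0 0 0 0;-.36 0 0 0 0 0' .8; python3 -c "
from bd import *
j();meas('top',.004,.03);meas('side',.004,.03,'pics/b3.png')
G=RIM-.065*d_+.033*d_-.008*n_
print('G',G);go(G,B2);go(G-.09*d_,B2)"
```

```text
time: 9.5
ee_pos: [0.5196, -0.1779, 0.1549]
eef_rot: [0.69, 0.148, -0.594, -0.385]
ft_force: [-0.6, 0.4, -0.6]
width: 0.0425
time: 10.0
ee_pos: [0.4973, -0.2375, 0.2184]
eef_rot: [0.69, 0.148, -0.594, -0.385]
ft_force: [0.5, -0.7, -0.2]
width: 0.0744
t 10.0 p [ 0.4973 -0.2375  0.2184] x [ 0.25   0.662 -0.706] y [-0.253 -0.66  -0.708] j [ 0.93  0.41 -0.18  1.59 -0.64  1.51 -1.03] F [ 0.5 -0.7 -0.2] w 0.0744
top 1291 height 12.8mm slopes 0.006 0.002 range d [-73.2  67.3] s [-57.7  60.3] ((2.1117172241210938, -0.29808807373046875), (129.37521362304688, 153.501708984375), 89.52104949951172)
side 1682 height 12.5mm slopes 0.003 0.003 range d [-73.4  62.1] s [-57.5  60.2] ((-1.5759811401367188, 1.8810882568359375), (147.14503479003906, 122.60150909423828), 0.40116629004478455)
G [ 0.52712531 -0.15966707  0.11727056]
go 0.5160 0.0532 -0.0055 -0.0025 0.0016 0.0015 rows>=2.6
go 0.1560 0.0524 -0.0046 -0.0025 0.0016 0.0015 rows>=0.8
```

View pics/b3.png

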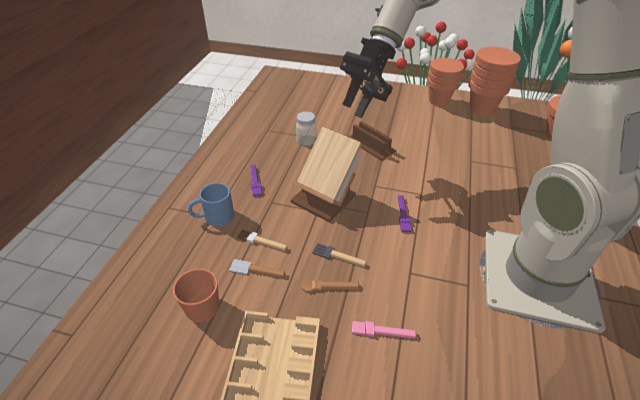

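```bash
python3 -m pendant '.08 .053 -.0045 -.0025 .0016 .0015;.156 .053 -.0046 -.0025 .0016 .0015;.156 .053 -.0046 -.0025 .0016 .0015;.3 .053 -.005 -.0025 .0016 .0015;.44 .053 -.005 -.0025 .0016 .0015;.516 .053 -.0055 -.0025 .0016 .0015;.516 .053 -.0055 -.0025 .0016 .0015;.516 .053 -.0055 -.0025 .0016 .0015' 1; python3 -c "
from h import *
j();go(RIM-.032*d_-.008*n_,B2)"
```

```text
time: 10.9
ee_pos: [0.5274, -0.1617, 0.1188]
eef_rot: [0.692, 0.148, -0.594, -0.383]
ft_force: [0.1, -0.4, 0.3]
width: 0.0871
t 10.9 p [ 0.5274 -0.1617  0.1188] x [ 0.251  0.66  -0.708] y [-0.249 -0.662 -0.706] j [ 0.85  0.47 -0.24  1.75 -0.69  1.26 -0.98] F [ 0.1 -0.4  0.3] w 0.0871
go 0.0093 -0.0010 0.0038 0.0002 -0.0013 -0.0007 rows>=0.1
```

Close firmly, then lift outward (along the normal and up-slope) slowly.

```bash
python3 -m pendant '.0093 -.001 .0038 0 -.0013 0;.0093 -.001 .0038 0 -.0013 0;.0093 -.001 .0038 0 -.0013 0;.0093 -.001 .0038 0 -.0013 0;.0093 -.001 .0038 0 -.0013 0;.0093 -.001 .0038 0 -.0013 0;.0093 -.001 .0038 0 -.0013 0;.0093 -.001 .0038 0 -.0013 0' -1 58;python3 -m pendant '0 0 0 0 0 0;0 0 0 0 0 0;0 0 0 0 0 0;0 0 0 0 0 0'; python3 -m pendant '0 -.02 0 0 0 0;-.02 -.06 0 0 0 0;-.06 -.12 0 0 0 0;-.12 -.18 0 0 0 0;-.2 -.25 0 0 0 0;-.28 -.32 0 0 0 0;-.36 -.4 0 0 0 0;-.36 -.4 0 0 0 0';  python3 -c "
from h import *
j()
i,W=cloud('side');cv2.imwrite('pics/g1.png',i[60:260,230:430])"
```

```text
time: 11.7
ee_pos: [0.527, -0.1592, 0.1165]
eef_rot: [0.691, 0.149, -0.594, -0.383]
ft_force: [-0.1, -0.7, -1.0]
width: 0.0392
time: 12.1
ee_pos: [0.527, -0.1592, 0.1165]
eef_rot: [0.691, 0.149, -0.594, -0.383]
ft_force: [-0.3, -1.0, -0.8]
width: 0.0395
time: 12.9
ee_pos: [0.531, -0.1522, 0.256]
eef_rot: [0.694, 0.149, -0.593, -0.381]
ft_force: [0.3, -0.6, -6.3]
width: 0.04
t 12.9 p [ 0.531  -0.1522  0.256 ] x [ 0.252  0.659 -0.709] y [-0.245 -0.665 -0.705] j [ 0.84  0.31 -0.24  1.65 -0.69  1.45 -1.15] F [ 0.3 -0.6 -6.3] w 0.04
```

View pics/g1.png

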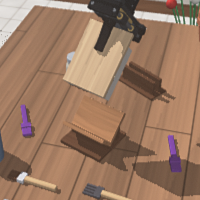

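```bash
for k in 1 2 3; do python3 -m pendant '0 0 0 -.05 0 0;0 0 0 -.12 0 0;0 0 0 -.2 0 0;0 0 0 -.28 0 0;0 0 0 -.36 0 0;0 0 0 -.44 0 0;0 0 0 -.52 0 0;0 0 0 -.6 0 0' >/dev/null; done; python3 -m pendant '0 0 0 -.08 0 0;0 0 0 -.16 0 0;0 0 0 -.24 0 0;0 0 0 -.294 0 0;0 0 0 -.294 0 0;0 0 0 -.294 0 0;0 0 0 -.294 0 0'
cat >> h.py <<'E'
B1=frame(d_,n_)
E
python3 -c "
from bd import *
j();G=RIM-.0322*d_-.008*n_
go(G+.05*n_,B1)
i,W=cloud('side');cv2.imwrite('pics/g2.png',i[60:260,230:430])"
```

```text
time: 16.05
ee_pos: [0.5294, -0.1521, 0.2505]
eef_rot: [0.384, 0.595, 0.148, 0.69]
ft_force: [0.6, -0.7, -6.7]
width: 0.0392
t 16.05 p [ 0.5294 -0.1521  0.2505] x [ 0.248  0.661 -0.708] y [0.252 0.661 0.706] j [ 1.15  0.37 -0.63  1.64 -0.57  1.4   1.9 ] F [ 0.6 -0.7 -6.7] w 0.0392
go 0.3541 -0.1988 0.0030 -0.0020 -0.0006 0.0006 rows>=2.0
```

View pics/g2.png

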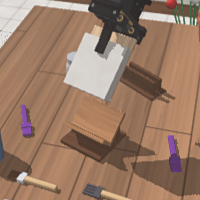

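```bash
python3 -m pendant '.08 -.05 0 0 0 0;.18 -.1 0 -.001 0 0;.26 -.15 .002 -.002 0 0;.315 -.1988 .003 -.002 0 0;.315 -.1988 .003 -.002 0 0;.315 -.1988 .003 -.002 0 0;.315 -.1988 .003 -.002 0 0'; python3 -c "
from bd import *
j();G=RIM-.0322*d_-.008*n_
meas('top',.04,.08);meas('side',.04,.08)
go(G,B1)"
```

```text
time: 16.8
ee_pos: [0.5381, -0.1339, 0.1613]
eef_rot: [0.382, 0.594, 0.149, 0.692]
ft_force: [0.8, -0.1, -5.2]
width: 0.0394
t 16.8 p [ 0.5381 -0.1339  0.1613] x [ 0.25   0.66  -0.708] y [0.247 0.664 0.706] j [ 1.11  0.46 -0.63  1.73 -0.55  1.22  1.97] F [ 0.8 -0.1 -5.2] w 0.0394
top 1019 height 63.5mm slopes -0.006 -0.002 range d [-71.6  52.6] s [-59.3  59. ] ((-9.498924255371094, -0.242431640625), (128.2161407470703, 121.35903930664062), 1.1760057210922241)
side 1616 height 63.3mm slopes -0.005 -0.001 range d [-73.6  49.5] s [-60.2  59.4] ((-12.100780487060547, -0.4982757568359375), (125.87239837646484, 122.7847900390625), 0.10308414697647095)
go 0.0447 -0.2029 -0.0050 0.0020 0.0009 0.0010 rows>=1.0
```

```bash
python3 -m pendant '0 -.07 -.002 .002 0 0;0 -.14 -.004 .002 0 0;0 -.19 -.005 .002 0 0;.01 -.195 -.005 .002 0 0;.02 -.195 -.005 .002 0 0;.03 -.195 -.005 .002 0 0;.033 -.195 -.005 .002 0 0;.033 -.195 -.005 .002 0 0'; python3 -m pendant '.003 -.005 0 0 0 0;.006 -.01 0 0 0 0;.006 -.012 0 0 0 0;.006 -.012 0 0 0 0'; python3 -c "
from bd import *
j();G=RIM-.0322*d_-.008*n_
meas('top',.004,.03);meas('side',.004,.03)
go(G,B1)"
```

```text
time: 17.7
ee_pos: [0.5263, -0.1597, 0.1197]
eef_rot: [0.383, 0.595, 0.149, 0.691]
ft_force: [0.1, -0.1, -6.9]
width: 0.0397
time: 18.1
ee_pos: [0.5265, -0.16, 0.1175]
eef_rot: [0.383, 0.594, 0.15, 0.691]
ft_force: [1.3, 3.4, 2.4]
width: 0.0398
t 18.1 p [ 0.5265 -0.16    0.1175] x [ 0.249  0.662 -0.707] y [0.249 0.661 0.708] j [ 1.13  0.53 -0.6   1.74 -0.51  1.19  2.04] F [1.3 3.4 2.4] w 0.0398
top 1065 height 12.9mm slopes 0.003 0.006 range d [-65.5  67.4] s [-56.7  61.1] ((5.127098083496094, -1.3151016235351562), (145.48684692382812, 127.20182800292969), 0.8676843047142029)
side 1598 height 12.5mm slopes -0.004 0.005 range d [-67.   61.7] s [-58.1  60.3] ((1.773284912109375, 1.0053596496582031), (140.16156005859375, 124.5167007446289), 0.10770462453365326)
go 0.0016 0.0009 0.0017 0.0002 -0.0002 -0.0004 rows>=0.0
```

```bash
python3 -m pendant '0 0 0 0 0 0;0 0 0 0 0 0;0 0 0 0 0 0;0 0 0 0 0 0;0 0 0 0 0 0;0 0 0 0 0 0;0 0 0 0 0 0;0 0 0 0 0 0' 1; python3 -m pendant '-.1 0 0 0 0 0;-.25 0 0 0 0 0;-.4 0 0 0 0 0;-.6 0 0 0 0 0;-.7 0 0 0 0 0;-.7 0 0 0 0 0;-.7 0 0 0 0 0'; python3 -c "
from bd import *
j();
meas('top',.004,.03,'pics/t4.png');meas('side',.004,.03,'pics/s4.png')
go([.60,.0,.25],down(69));go([.60,.0,.25],down(-111))"
```

```text
time: 19.0
ee_pos: [0.5259, -0.1609, 0.1166]
eef_rot: [0.383, 0.594, 0.149, 0.691]
ft_force: [-0.1, 0.7, 0.7]
width: 0.0858
time: 19.7
ee_pos: [0.4824, -0.2763, 0.2401]
eef_rot: [0.383, 0.594, 0.149, 0.691]
ft_force: [1.0, 1.0, -0.6]
width: 0.0868
t 19.7 p [ 0.4824 -0.2763  0.2401] x [ 0.249  0.661 -0.708] y [0.25  0.662 0.707] j [ 1.24  0.49 -0.54  1.49 -0.48  1.54  2.02] F [ 1.   1.  -0.6] w 0.0868
top 1244 height 12.9mm slopes 0.007 0.005 range d [-65.8  67.3] s [-57.9  60.8] ((5.591880798339844, -0.4079627990722656), (125.59494018554688, 146.71755981445312), 89.84117889404297)
side 1592 height 12.5mm slopes 0.000 0.001 range d [-65.4  62.7] s [-57.7  61.6] ((2.5979385375976562, 2.2936668395996094), (139.17813110351562, 123.11660766601562), 0.18931154906749725)
go 0.8159 0.8745 0.0535 0.0042 -0.0031 -0.5237 rows>=6.0
go 0.8159 0.8745 0.0535 -1.9311 0.8001 -0.0048 rows>=20.9
```

View pics/s4.png

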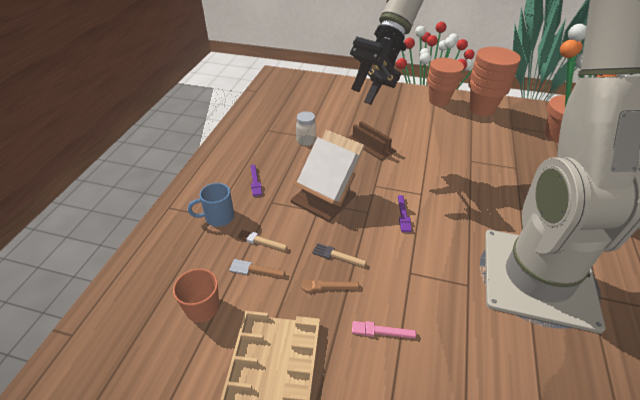

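```bash
cat > tl.py <<'E'
from h import *
from scipy import ndimage as N
def tools(nm='top'):
    i,W=cloud(nm); z=W[...,2]
    m=(z>.004)&(z<.03)&(W[...,0]>.3)&(W[...,0]<.8)&(W[...,1]>-.05)&(W[...,1]<.28)
    l,k=N.label(m,np.ones((3,3)));out=[]
    for b in range(1,k+1):
        P=W[l==b]
        if len(P)<120: continue
        rc,wh,a=cv2.minAreaRect((P[:,:2]*1000).astype(np.float32))
        if max(wh)>160 or max(wh)<90: continue
        a=a if wh[0]>wh[1] else a+90
        e=np.array([np.cos(np.radians(a)),np.sin(np.radians(a))]);c=np.array(rc)/1e3
        t=(P[:,:2]-c)@e; w=(P[:,:2]-c)@[-e[1],e[0]]
        f=np.ptp(w[t>.03]);g=np.ptp(w[t<-.03])
        if g>f: a+=180
        a=(a+180)%360-180
        col=i[l==b].mean(0).round()
        out.append((c,a));print('tool',c.round(4),'hdg %.1f'%a,np.round(wh,0),'widths %.3f %.3f'%(f,g),'bgr',col,len(P))
    return i,W,out
TC=np.array([.5144,.3632]);TA=8.8
def lane(y,x=0):
    a=np.radians(TA);return TC+x*np.array([np.cos(a),np.sin(a)])+y*np.array([-np.sin(a),np.cos(a)])
E
python3 - <<'E'
from tl import *
i,W,o=tools()
a=np.radians(TA);Q=W[...,:2]-TC;X=Q@[np.cos(a),np.sin(a)];Y=Q@[-np.sin(a),np.cos(a)]
for x0,x1 in((.03,.074),(-.074,-.03)):
    m=(X>x0)&(X<x1)&(abs(Y)<.11)
    h=[np.nanmean(W[...,2][m&(Y>=y)&(Y<y+.006)]>.012) for y in np.arange(-.105,.105,.006)]
    print(x0,' '.join('%d'%(9*v) if v==v else '-' for v in h))
m=(W[...,2]>.07)&(W[...,2]<.085)&(W[...,0]>.6)&(W[...,1]>.2)&(W[...,1]<.4);print('pot',cv2.minEnclosingCircle((W[m][:,:2]*1000).astype(np.float32)))
p=cv2.resize(i[180:260,140:240],None,fx=5,fy=5);cv2.imwrite('pics/tray.png',p)
E
```

```text
tool [0.6469 0.0714] hdg -7.6 [ 30. 129.] widths 0.017 0.029 bgr [123. 144. 164.] 282
tool [0.6275 0.1574] hdg -0.0 [ 42. 130.] widths 0.019 0.042 bgr [138. 153. 175.] 286
tool [0.4978 0.2674] hdg -175.7 [99. 29.] widths 0.019 0.029 bgr [140. 175. 202.] 203
tool [0.4534 0.0631] hdg 2.8 [130.  40.] widths 0.040 0.019 bgr [122. 144. 164.] 261
tool [0.4526 0.1544] hdg 15.2 [131.  32.] widths 0.032 0.024 bgr [ 92. 127. 168.] 308
0.03 5 4 0 0 0 0 0 0 3 8 0 0 0 0 0 0 0 6 2 0 0 0 0 0 0 4 9 0 0 0 0 0 0 3 8
-0.074 5 9 9 0 0 0 1 7 9 9 9 8 0 0 0 4 9 8 9 9 0 0 0 2 7 9 9 9 0 0 0 2 7 9 9
pot ((707.85693359375, 279.9343566894531), 45.60816955566406)
```

View pics/tray.png

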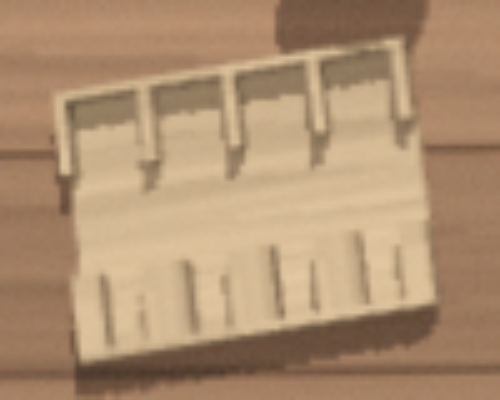

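```bash
python3 -c "
from tl import *
p,q,s=st();go(p+[0,0,.04],down(85));go([.612,.157,.22],down(88))"
```

```text
go -0.1131 0.1132 -0.0003 -0.1722 0.0699 -0.5207 rows>=5.5
go 1.3288 1.2167 -0.1217 -0.2053 0.0836 -0.5193 rows>=9.0
```

```bash
python3 -m pendant '-.11 .11 0 -.04 .02 -.12;-.05 .2 0 -.08 .035 -.23;.1 .3 -.02 -.12 .05 -.34;.25 .4 -.04 -.17 .07 -.45;.4 .5 -.06 -.2053 .0836 -.5193;.6 .65 -.07 -.2053 .0836 -.5193;.75 .78 -.08 -.2053 .0836 -.5193;.9 .92 -.09 -.2053 .0836 -.5193' 0 ; python3 -c "
from tl import *
j();go([.612,.157,.17],down(89))"
```

```text
time: 20.65
ee_pos: [0.5701, 0.0235, 0.2436]
eef_rot: [0.011, 0.707, -0.012, 0.707]
ft_force: [1.4, -1.9, 0.4]
width: 0.0442
t 20.65 p [0.5701 0.0235 0.2436] x [ 0.    -0.002 -1.   ] y [ 0.033  0.999 -0.002] j [ 0.52  0.29 -0.78  1.55  0.21  1.39  1.27] F [ 1.4 -1.9  0.4] w 0.0442
go 0.2931 0.5401 0.1497 -0.0104 0.0001 0.0015 rows>=3.2
```

```bash
python3 -m pendant '.07 .15 .04 -.01 0 0;.15 .3 .08 -.01 0 0;.22 .44 .12 -.01 0 0;.2931 .5401 .1497 -.01 0 0;.2931 .5401 .1497 -.01 0 0;.2931 .5401 .1497 -.01 0 0'
cat > tw.py <<'E'
from tl import *
import sys
def fit(W,g,i=None,back=.0,rad=.09):
    "tool near g: handle line fit; returns origin, heading"
    z=W[...,2];m=(z>.004)&(z<.03)&(np.hypot(W[...,0]-g[0],W[...,1]-g[1])<rad)
    l,k=N.label(m,np.ones((3,3)));b=1+np.argmax(N.sum(m,l,range(1,k+1)));P=W[l==b][:,:2]
    rc,wh,a=cv2.minAreaRect((P*1000).astype(np.float32));a=a if wh[0]>wh[1] else a+90
    c=np.array(rc)/1e3;e=np.array([np.cos(np.radians(a)),np.sin(np.radians(a))])
    t=(P-c)@e;w=(P-c)@[-e[1],e[0]]
    if np.ptp(w[t<-.035])>np.ptp(w[t>.035]): e=-e
    for _ in range(4):
        t=(P-c)@e;k=(t>t.min()+.005)&(t<t.min()+.078)
        H=P[k];hc=H.mean(0);v=np.linalg.svd(H-hc,full_matrices=False)[2][0];e=v*np.sign(v@e)
        t=(P-hc)@e;mid=(t.min()+t.max())/2;c=hc+e*mid
    w=(H-hc)@[-e[1],e[0]]
    print('fit origin',c.round(4),'hdg %.1f'%np.degrees(np.arctan2(e[1],e[0])),'len %.3f hw %.3f n %d'%(np.ptp(t),np.ptp(w),len(P)))
    return c,np.degrees(np.arctan2(e[1],e[0])),e
def grab(g,back=0,z=.004,nm='wrist'):
    j();i,W=cloud(nm);c,h,e=fit(W,g);p=c-e*back
    H=h+90
    y=st()[1].apply([0,1,0]);
    if y@[np.cos(np.radians(H)),np.sin(np.radians(H)),0]<0:H-=180
    go([*p,z+.03],down(H));go([*p,z],down(H));return c,h
if __name__=='__main__':
    a=[float(v) for v in sys.argv[1:]];grab(a[:2],a[2])
E
python3 tw.py .6275 .1574 .012;python3 -c "
from tw import *
fit(cloud('top')[1],[.6275,.1574])"
```

```text
time: 21.25
ee_pos: [0.6121, 0.1541, 0.1698]
eef_rot: [0.006, 0.708, -0.007, 0.707]
ft_force: [-0.2, -0.6, -0.5]
width: 0.0436
t 21.25 p [0.6121 0.1541 0.1698] x [-0.001 -0.002 -1.   ] y [ 0.019  1.    -0.002] j [ 0.25  0.49 -0.78  1.48  0.35  1.32  1.  ] F [-0.2 -0.6 -0.5] w 0.0436
fit origin [0.6278 0.1553] hdg 2.5 len 0.130 hw 0.015 n 2859
go 0.5463 0.0086 0.0122 -0.0428 0.0001 0.0013 rows>=2.7
go 0.6663 0.0088 0.0122 -0.0428 0.0001 0.0013 rows>=3.3Traceback (most recent call last):
  File "<string>", line 3, in <module>
    fit(cloud('top')[1],[.6275,.1574])
    ~~~^^^^^^^^^^^^^^^^^^^^^^^^^^^^^^^
  File "tw.py", line 10, in fit
    if np.ptp(w[t<-.035])>np.ptp(w[t>.035]): e=-e
       ~~~~~~^^^^^^^^^^^^
    return _methods._ptp(a, axis=axis, out=out, **kwargs)
           ~~~~~~~~~~~~~^^^^^^^^^^^^^^^^^^^^^^^^^^^^^^^^^
    umr_maximum(a, axis, None, out, keepdims),
    ~~~~~~~~~~~^^^^^^^^^^^^^^^^^^^^^^^^^^^^^^
ValueError: zero-size array to reduction operation maximum which has no identity
```

```bash
python3 -m pendant '.18 .003 .006 -.02 0 0;.36 .006 .0122 -.0428 0 .001;.54 .0087 .0122 -.0428 0 .001;.6663 .0088 .0122 -.0428 0 .001;.6663 .0088 .0122 -.0428 0 .001;.6663 .0088 .0122 -.0428 0 .001;.6663 .0088 .0122 -.0428 0 .001' ;python3 -m pendant '0 0 0 0 0 0;0 0 0 0 0 0;0 0 0 0 0 0;0 0 0 0 0 0;0 0 0 0 0 0;0 0 0 0 0 0;0 0 0 0 0 0' -1 20;python3 -m pendant '-.15 0 0 0 0 0;-.3 0 0 0 0 0;-.45 0 0 0 0 0;-.45 0 0 0 0 0'; python3 -c "
from tw import *
j();go([*lane(.075,-.012),.1],down(98.8))"
```

```text
time: 22.05
ee_pos: [0.6169, 0.154, 0.0052]
eef_rot: [-0.015, 0.706, 0.014, 0.708]
ft_force: [-0.0, 0.2, 0.3]
width: 0.0434
time: 22.75
ee_pos: [0.6164, 0.1548, 0.0044]
eef_rot: [-0.015, 0.707, 0.015, 0.707]
ft_force: [-1.1, -0.8, 1.2]
width: 0.0149
time: 23.15
ee_pos: [0.6188, 0.1562, 0.1224]
eef_rot: [-0.014, 0.704, 0.016, 0.71]
ft_force: [0.9, -0.0, -0.7]
width: 0.0146
t 23.15 p [0.6188 0.1562 0.1224] x [ 0.009  0.002 -1.   ] y [-0.043  0.999  0.002] j [ 0.25  0.54 -0.77  1.52  0.39  1.23  1.03] F [ 0.9 -0.  -0.7] w 0.0146
go 0.0873 1.1377 -0.4638 -0.0740 0.0058 -0.0007 rows>=6.2
```

```bash
python3 -m pendant '.01 .17 -.09 -.02 0 0;.02 .34 -.18 -.04 0 0;.03 .51 -.27 -.06 0 0;.04 .68 -.36 -.074 .003 0;.06 .85 -.43 -.074 .0058 0;.08 .99 -.4638 -.074 .0058 0;.08 .99 -.4638 -.074 .0058 0'; python3 -c "
from tw import *
j();go([*lane(.075,-.012),.05],down(98.8));go([*lane(.075,-.012),.009],down(98.8))"
```

```text
time: 23.85
ee_pos: [0.4853, 0.4028, 0.0957]
eef_rot: [-0.056, 0.708, 0.058, 0.701]
ft_force: [-1.4, -1.0, 0.1]
width: 0.0149
t 23.85 p [0.4853 0.4028 0.0957] x [-0.011  0.001 -1.   ] y [-0.161  0.987  0.003] j [-0.15  0.59 -0.84  1.55  0.45  1.21  0.67] F [-1.4 -1.   0.1] w 0.0149
go 0.1829 0.1247 0.0458 0.0054 -0.0068 -0.0021 rows>=1.1
go 0.3468 0.1241 0.0475 0.0054 -0.0068 -0.0021 rows>=1.9
```

```bash
python3 -m pendant '.06 .07 .02 .0054 -.003 -.002;.1 .1241 .0465 .0054 -.0068 -.002;.1 .1241 .0465 .0054 -.0068 -.002;.2 .1241 .047 .0054 -.0068 -.002;.28 .1241 .0475 .0054 -.0068 -.002;.3468 .1241 .0475 .0054 -.0068 -.002;.3468 .1241 .0475 .0054 -.0068 -.002;.3468 .1241 .0475 .0054 -.0068 -.002'; python3 -m pendant '0 0 0 0 0 0;0 0 0 0 0 0;0 0 0 0 0 0' -.31;  python3 -m pendant '-.15 0 0 0 0 0;-.3 0 0 0 0 0;-.45 0 0 0 0 0;-.65 0 0 0 0 0;-.65 0 0 0 0 0;-.65 0 0 0 0 0'; python3 -c "
from tw import *
j();i,W=cloud('wrist');cv2.imwrite('pics/wt.png',i);np.savez('wt.npz',W=W)"
```

```text
time: 24.65
ee_pos: [0.4965, 0.4303, 0.0107]
eef_rot: [-0.052, 0.704, 0.051, 0.706]
ft_force: [-0.7, 4.8, 2.1]
width: 0.017
time: 24.95
ee_pos: [0.4966, 0.4283, 0.0096]
eef_rot: [-0.053, 0.704, 0.05, 0.706]
ft_force: [-0.2, 0.3, 0.9]
width: 0.0285
time: 25.55
ee_pos: [0.4964, 0.4298, 0.1734]
eef_rot: [-0.052, 0.704, 0.05, 0.707]
ft_force: [0.4, 0.2, -0.4]
width: 0.0299
t 25.55 p [0.4964 0.4298 0.1734] x [ 0.005 -0.002 -1.   ] y [-0.144  0.99  -0.003] j [-0.2   0.57 -0.85  1.4   0.43  1.36  0.66] F [ 0.4  0.2 -0.4] w 0.0299
```

View pics/wt.png

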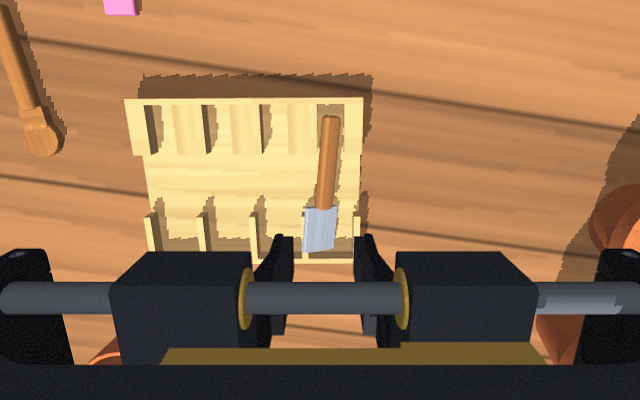

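```bash
cat > tf.py <<'E'
from tw import *
def tray(W,nm=''):
    a=np.radians(TA);Q=W[...,:2]-TC;X=Q@[np.cos(a),np.sin(a)];Y=Q@[-np.sin(a),np.cos(a)];Z=W[...,2]
    # wall check at narrow end: end edge
    m=(Z>.0185)&(Z<.023)&(abs(X)<.09)&(abs(Y)<.115)
    if m.sum()>50: print(nm,'walls',m.sum(),cv2.minAreaRect((np.c_[X[m],Y[m]]*1000).astype(np.float32)))
    for y0 in(-.075,-.025,.025,.075):
        m=(abs(Y-y0)<.02)&(X<.018)&(X>-.07)&(Z>.0125)&(Z<.0182)
        m2=m&(X>-.028)
        if m2.sum()<15: continue
        yc=Y[m2].mean();k=m&(abs(Y-yc)<.011)
        P=np.c_[X[k],Y[k]];b=np.polyfit(P[:,0],P[:,1],1)
        print(nm,'lane',y0,'y at origin %.4f'%np.polyval(b,0),'angle deg %.1f'%np.degrees(np.arctan(b[0])),'tail x %.4f'%np.percentile(P[:,0],1),'z %.4f'%np.median(Z[k]),len(P))
    return X,Y
if __name__=='__main__':
    import sys
    for n in sys.argv[1:]: tray(cloud(n)[1],n)
E
python3 - <<'E'
from tf import *
tray(np.load('wt.npz')['W'],'w');j()
E
```

```text
w walls 10493 ((0.981842041015625, -0.32477569580078125), (207.1927947998047, 158.23208618164062), 89.66666412353516)
w lane 0.075 y at origin 0.0718 angle deg -2.8 tail x -0.0627 z 0.0172 261
t 25.6 p [0.4959 0.4292 0.1719] x [ 0.003 -0.004 -1.   ] y [-0.144  0.99  -0.004] j [-0.2   0.57 -0.85  1.4   0.43  1.36  0.66] F [-0.6  0.4 -0.2] w 0.0302
```

```bash
python3 -c "
from tw import *
go([.45,.155,.17],down(104))"
```

```text
go 0.0108 -1.0589 -0.3402 -0.0663 0.0013 0.0027 rows>=5.6
```

```bash
python3 -m pendant '0 -.16 -.05 -.02 0 0;0 -.33 -.1 -.04 0 0;0 -.5 -.15 -.0663 0 0;0 -.67 -.2 -.0663 0 0;0 -.84 -.27 -.0663 0 0;.01 -.98 -.34 -.0663 0 0;.01 -.98 -.34 -.0663 0 0;.01 -.98 -.34 -.0663 0 0' 0; python3 -m pendant '0 0 0 0 0 0;0 0 0 0 0 0'; python3 tw.py .4526 .1544 .0
```

```text
time: 26.4
ee_pos: [0.4468, 0.1735, 0.1694]
eef_rot: [-0.087, 0.702, 0.084, 0.702]
ft_force: [0.6, 1.0, -0.2]
width: 0.0436
time: 26.6
ee_pos: [0.447, 0.1764, 0.1701]
eef_rot: [-0.088, 0.701, 0.086, 0.702]
ft_force: [-0.5, 0.3, 0.1]
width: 0.0437
t 26.6 p [0.447  0.1764 0.1701] x [ 0.002 -0.002 -1.   ] y [-0.244  0.97  -0.002] j [ 0.42  0.14 -0.94  1.86  0.12  1.2   1.26] F [-0.5  0.3  0.1] w 0.0437
fit origin [0.4541 0.1539] hdg 15.4 len 0.129 hw 0.015 n 2639
go 0.5446 -0.0931 0.0049 -0.0146 0.0010 0.0013 rows>=2.8
go 0.6646 -0.0929 0.0047 -0.0146 0.0010 0.0013 rows>=3.4
```

```bash
python3 -m pendant '.15 -.05 0 -.0146 .001 0;.3 -.093 .0048 -.0146 .001 .001;.48 -.093 .0048 -.0146 .001 .001;.6646 -.093 .0048 -.0146 .001 .001;.6646 -.093 .0048 -.0146 .001 .001;.6646 -.093 .0048 -.0146 .001 .001;.6646 -.093 .0048 -.0146 .001 .001' ;python3 -m pendant '0 0 0 0 0 0;0 0 0 0 0 0;0 0 0 0 0 0;0 0 0 0 0 0;0 0 0 0 0 0;0 0 0 0 0 0;0 0 0 0 0 0' -1 20;python3 -m pendant '-.15 0 0 0 0 0;-.3 0 0 0 0 0;-.4 0 0 0 0 0;-.4 0 0 0 0 0;-.4 0 0 0 0 0;-.4 0 0 0 0 0'; python3 -c "
from tw import *
j();go([*lane(.025,0),.1],down(98.8))"
```

```text
time: 27.35
ee_pos: [0.4542, 0.1534, 0.0041]
eef_rot: [-0.095, 0.701, 0.094, 0.701]
ft_force: [0.4, -0.8, 1.4]
width: 0.0434
time: 28.05
ee_pos: [0.4545, 0.1525, 0.0044]
eef_rot: [-0.095, 0.701, 0.093, 0.701]
ft_force: [0.3, -0.2, 1.4]
width: 0.0145
time: 28.65
ee_pos: [0.4537, 0.1523, 0.1032]
eef_rot: [-0.095, 0.701, 0.093, 0.701]
ft_force: [-0.6, -0.0, -1.7]
width: 0.0147
t 28.65 p [0.4537 0.1523 0.1032] x [-0.001 -0.002 -1.   ] y [-0.263  0.965 -0.002] j [ 0.43  0.23 -0.92  1.94  0.21  1.07  1.26] F [-0.6 -0.  -1.7] w 0.0147
go 0.0110 0.8493 0.4677 0.0754 -0.0007 0.0011 rows>=4.8
```

```bash
python3 -m pendant '0 .16 .09 .02 0 0;0 .32 .18 .04 0 0;0 .48 .26 .06 0 0;0 .64 .35 .0754 0 0;.01 .8 .44 .0754 0 0;.011 .8493 .4677 .0754 0 .001;.011 .8493 .4677 .0754 0 .001;.011 .8493 .4677 .0754 0 .001';python3 -m pendant '0 0 0 0 0 0;0 0 0 0 0 0'; python3 -c "
from tw import *
j();go([*lane(.025,0),.009],down(98.8))"
```

```text
time: 29.45
ee_pos: [0.5106, 0.3875, 0.0997]
eef_rot: [-0.055, 0.706, 0.054, 0.705]
ft_force: [0.0, -1.0, -0.7]
width: 0.0144
time: 29.65
ee_pos: [0.5117, 0.3867, 0.1012]
eef_rot: [-0.054, 0.705, 0.053, 0.705]
ft_force: [0.7, 0.5, -0.9]
width: 0.0143
t 29.65 p [0.5117 0.3867 0.1012] x [ 0.001 -0.001 -1.   ] y [-0.151  0.988 -0.001] j [-0.11  0.6  -0.84  1.52  0.46  1.23  0.7 ] F [ 0.7  0.5 -0.9] w 0.0143
go 0.3688 0.0056 -0.0039 -0.0011 0.0005 0.0007 rows>=1.8
```

```bash
python3 -m pendant '.1 .0056 -.0039 0 0 0;.22 .0056 -.0039 0 0 0;.3 .0056 -.0039 0 0 0;.3688 .0056 -.0039 0 0 0;.3688 .0056 -.0039 0 0 0;.3688 .0056 -.0039 0 0 0'; python3 -m pendant '0 0 0 0 0 0;0 0 0 0 0 0;0 0 0 0 0 0' -.31;  python3 -m pendant '-.15 0 0 0 0 0;-.3 0 0 0 0 0;-.45 0 0 0 0 0;-.65 0 0 0 0 0;-.65 0 0 0 0 0;-.65 0 0 0 0 0;-.65 0 0 0 0 0'; python3 tf.py wrist; python3 -c "
from tw import *
j();go([.645,.0714,.17],down(83))
tools()"
```

```text
time: 30.25
ee_pos: [0.5104, 0.3892, 0.0094]
eef_rot: [-0.054, 0.705, 0.054, 0.705]
ft_force: [-0.5, 0.6, 1.0]
width: 0.0144
time: 30.55
ee_pos: [0.5104, 0.3897, 0.0096]
eef_rot: [-0.054, 0.705, 0.054, 0.706]
ft_force: [0.2, 0.4, -0.5]
width: 0.0275
time: 31.25
ee_pos: [0.5098, 0.389, 0.1706]
eef_rot: [-0.055, 0.705, 0.054, 0.705]
ft_force: [0.6, -0.3, 0.7]
width: 0.03
wrist walls 11097 ((1.4430160522460938, 0.089630126953125), (206.8392791748047, 158.5517120361328), 89.97844696044922)
wrist lane 0.025 y at origin 0.0267 angle deg -0.4 tail x -0.0635 z 0.0164 1475
wrist lane 0.075 y at origin 0.0667 angle deg -4.0 tail x -0.0628 z 0.0171 204
t 31.3 p [0.5096 0.3889 0.1702] x [-0.001 -0.001 -1.   ] y [-0.153  0.988 -0.001] j [-0.1   0.54 -0.87  1.45  0.42  1.34  0.73] F [-0.1 -0.5 -0.1] w 0.0296
go 0.0021 -1.3381 0.3407 0.1839 -0.0005 0.0008 rows>=6.9
tool [0.6479 0.0746] hdg -10.5 [ 30. 130.] widths 0.017 0.027 bgr [119. 140. 160.] 279
tool [0.4522 0.0657] hdg -7.0 [ 34. 135.] widths 0.015 0.034 bgr [117. 136. 156.] 278
```

Run:
```python
from tf import *
i,W=cloud('wrist');cv2.imwrite('pics/wt2.png',i)
a=np.radians(TA);Q=W[...,:2]-TC;X=Q@[np.cos(a),np.sin(a)];Y=Q@[-np.sin(a),np.cos(a)];Z=W[...,2]
for x in np.arange(-.07,.075,.01):
    print('%.2f'%x,' '.join('%5.1f'%(1e3*np.nanmedian(Z[(abs(X-x)<.004)&(abs(Y-y)<.002)])) if ((abs(X-x)<.004)&(abs(Y-y)<.002)).any() else '  -' for y in np.arange(.05,.104,.004)))
```

```text
-0.07  20.8  20.7  20.7  20.5   4.8   4.9   4.8   5.1   5.0   7.3  20.7  20.6  20.8  20.6
-0.06  20.7  20.5  20.8  20.6   4.8  16.9  20.7  18.9  15.8  10.4  20.5  20.7  20.9  20.7
-0.05  20.5  20.9  20.5  20.6   5.2  20.0  21.5  19.6  17.6   9.9  20.9  20.6  20.6  20.6
-0.04 257.3 257.1 257.3 257.4 257.2 257.2 256.6  19.5  16.9   6.8  20.9  20.8  20.7  20.8
-0.03 264.5 264.5 264.5 264.5 264.5 264.5 264.4 258.0 257.7 257.5 257.6 257.6 257.6 257.3
-0.02 267.5 267.5 267.5 267.5 267.3 267.4 266.9  19.7  11.6   5.0   4.7   5.1   4.9   4.8
-0.01 200.0 205.5   4.7   4.8  21.9  24.0  21.8  19.3   4.8   4.9   4.6   4.6   4.9   4.1
0.00   4.9   4.7   4.6   5.4  23.6  24.2  22.0  19.6   4.8   4.8   4.6   4.6   5.0   4.8
0.01   4.6   4.6   5.1  19.5  24.9  24.1  21.7  20.2   5.0   4.9   5.1   4.7   4.8   4.7
0.02   5.0   5.0   4.8  21.3  25.5  24.2  21.6  11.7   4.5   4.9   4.9   4.7   4.8   4.5
0.03  14.6  26.8  24.3  22.4  19.7  17.7  14.6  12.7   6.0   4.4   4.5   4.7   8.4   9.4
0.04  25.5  26.9  24.4  21.9  19.4  17.3  14.6  12.1   5.3   4.8   4.7   4.8  17.5  20.6
0.05  27.3  27.3  24.8  21.8  20.2  17.3  15.3  12.4   4.5   4.7   4.6   4.9  17.2  20.8
0.06  29.0  27.7   -   -   -   -  13.6  13.1   4.6   4.8   4.7   4.6  18.8  20.5
0.07  20.8  21.1   -   -   -   -   -   4.0   4.7   4.8   4.7   5.1  16.3  20.3
```

View pics/wt2.png

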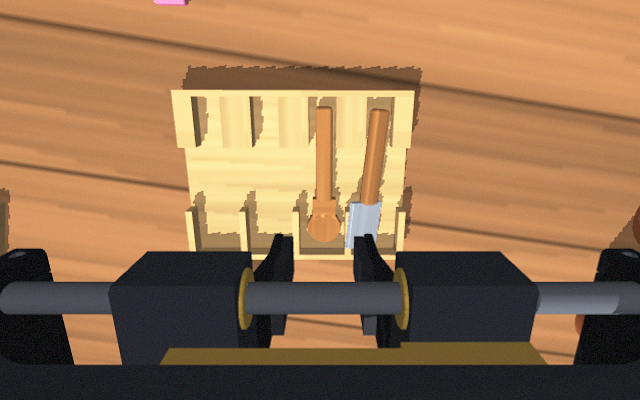

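```bash
python3 -c "
from tw import *
go([*lane(.071,-.012),.06],down(92));go([*lane(.071,-.012),.010],down(92))"
```

```text
go 0.4409 0.1793 -0.0444 0.0792 -0.0007 0.0006 rows>=2.4
go 0.6409 0.1794 -0.0442 0.0792 -0.0007 0.0006 rows>=3.3
```

```bash
python3 -m pendant '.1 .1 -.03 .04 0 0;.25 .1793 -.0444 .0792 0 0;.44 .1793 -.0444 .0792 0 0;.44 .1793 -.0444 .0792 0 0;.55 .1793 -.0444 .0792 0 0;.6409 .1793 -.0444 .0792 0 0;.6409 .1793 -.0444 .0792 0 0;.6409 .1793 -.0444 .0792 0 0' -.22;python3 -m pendant '0 0 0 0 0 0;0 0 0 0 0 0;0 0 0 0 0 0;0 0 0 0 0 0;0 0 0 0 0 0;0 0 0 0 0 0' -1 30;python3 -m pendant '-.1 0 0 0 0 0;-.2 0 0 0 0 0;-.25 0 0 0 0 0;-.25 0 0 0 0 0;-.25 0 0 0 0 0;-.25 0 0 0 0 0'; python3 -c "
from tw import *
j();go([*lane(.075,-.012),.072],down(98.8));i,W=cloud('side');cv2.imwrite('pics/s5.png',cv2.resize(i[250:400,180:380],None,fx=3,fy=3))
Z=W[...,2]
i,W=cloud('wrist');Z=W[...,2]
a=np.radians(TA);Q=W[...,:2]-TC;X=Q@[np.cos(a),np.sin(a)];Y=Q@[-np.sin(a),np.cos(a)]
for x in np.arange(-.07,.075,.01):
    print('%.2f'%x,' '.join('%5.1f'%(1e3*np.nanmedian(Z[(abs(X-x)<.004)&(abs(Y-y)<.002)])) if ((abs(X-x)<.004)&(abs(Y-y)<.002)).any() else '  -' for y in np.arange(.04,.11,.004)))
"
```

```text
time: 32.2
ee_pos: [0.493, 0.4323, 0.0131]
eef_rot: [-0.012, 0.707, 0.012, 0.707]
ft_force: [-0.2, 0.8, -0.3]
width: 0.0336
time: 32.8
ee_pos: [0.4927, 0.4326, 0.0122]
eef_rot: [-0.012, 0.706, 0.013, 0.708]
ft_force: [-1.0, -0.9, 6.0]
width: 0.017
time: 33.4
ee_pos: [0.4918, 0.4314, 0.0723]
eef_rot: [-0.013, 0.707, 0.012, 0.707]
ft_force: [-0.4, -0.4, -1.8]
width: 0.0166
t 33.4 p [0.4918 0.4314 0.0723] x [-0.001 -0.001 -1.   ] y [-0.035  0.999 -0.001] j [-0.22  0.65 -0.8   1.51  0.49  1.19  0.5 ] F [-0.4 -0.4 -1.8] w 0.0166
go 0.0012 0.0162 -0.0023 -0.0792 -0.0006 0.0008 rows>=0.8
-0.07  20.7  21.0  20.6  20.8  20.7  20.7  12.7   5.0   5.0   4.9   4.8   5.1  20.4  20.8  20.7  20.7  20.4   0.7
-0.06  20.6  20.6  20.7  20.7  20.8  20.7   5.7   5.4  78.6  79.6  77.1   5.8  20.0  20.9  20.8  20.6  20.2   0.6
-0.05 163.9 163.4 163.0 162.5 162.4 161.5 158.6  76.9  81.3  80.7  78.1  75.5 155.2 156.7 151.8  20.7  20.1   0.8
-0.04 173.0 172.6 172.5 172.3 172.8 173.3 176.9 176.1 160.8 160.1 159.7 159.8 163.5 166.6 166.6 166.7 166.6 166.4
-0.03  20.7  20.6  20.8  20.6  20.7 155.3  76.5  81.2  8
[... 325 characters left out ...]
1  81.0  83.9  82.4  80.0 121.8 121.5   4.8   4.7   4.6   4.8   1.0   0.9
0.01   4.7   4.7   -   4.7   4.0   -   -   -   -   -   4.5   4.7   4.6   4.6   4.7   4.6   1.1   0.5
0.02   4.6   -   -   -  83.4  81.9  84.4  84.6  82.3  80.1   -   -   -   -   4.8   4.5   0.9   0.6
0.03   -   -  83.2  85.9  84.6  82.0  79.9  77.6  75.2  72.8   -   -   -   -   4.5   4.5   0.4   0.7
0.04   -   -   -   4.9   -  81.4  79.6  77.3  75.0  72.8  71.4   -   -   -   -   -   -   -
0.05   -   -   -   -   -   -   -   -   -  71.8  70.8   -   -   -   -   -   -   -
0.06   -   -   -   -   -   -   -   -   -   -   -   -   -   -   -   -   -   -
0.07   -   -   -   -   -   -   -   -   -   -   -   -   -   -   -   -   -   -
```

View pics/s5.png

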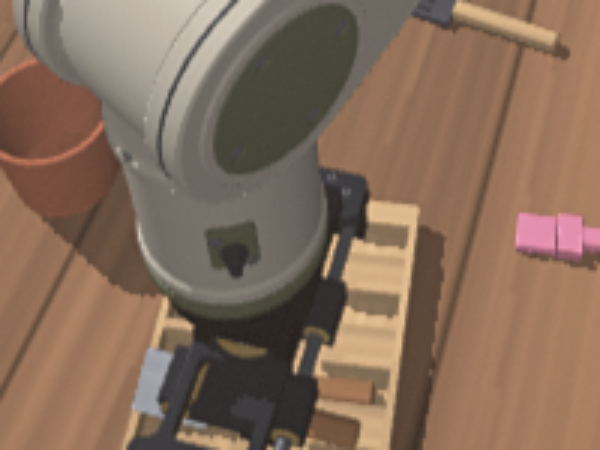

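```bash
python3 -m pendant '-.1 -.1 0 0 0 0;-.12 -.25 -.02 0 0 0;-.12 -.4 -.04 0 0 0;-.12 -.55 -.06 0 0 0;-.12 -.7 -.08 0 0 0;-.12 -.85 -.1 0 0 0;-.12 -.98 -.1 0 0 0;-.12 -.98 -.1 0 0 0'; python3 -m pendant '0 -.1 0 0 0 0;0 -.1 0 0 0 0;0 -.1 0 0 0 0'; python3 -c "
from tw import *
p=st()[0];j();go([p[0],p[1],.016],down(92))"
```

```text
time: 34.3
ee_pos: [0.4763, 0.181, 0.103]
eef_rot: [-0.011, 0.707, 0.009, 0.707]
ft_force: [0.9, -0.2, -0.5]
width: 0.0164
time: 34.6
ee_pos: [0.4765, 0.1618, 0.1036]
eef_rot: [-0.012, 0.707, 0.012, 0.707]
ft_force: [0.3, 0.3, -0.9]
width: 0.017
t 34.6 p [0.4765 0.1618 0.1036] x [ 0.  0. -1.] y [-0.034  0.999  0.   ] j [ 0.37  0.29 -0.88  1.88  0.25  1.09  1.  ] F [ 0.3  0.3 -0.9] w 0.017
go 0.3505 -0.0001 -0.0001 -0.0004 0.0002 -0.0002 rows>=1.8
```

```bash
python3 -m pendant '.12 0 0 0 0 0;.24 0 0 0 0 0;.31 0 0 0 0 0;.35 0 0 0 0 0;.35 0 0 0 0 0;.35 0 0 0 0 0'; python3 -m pendant '0 0 0 0 0 0;0 0 0 0 0 0;0 0 0 0 0 0;0 0 0 0 0 0;0 0 0 0 0 0' 0; python3 -m pendant '-.2 0 0 0 0 0;-.4 0 0 0 0 0;-.6 0 0 0 0 0;-.62 0 0 0 0 0;-.62 0 0 0 0 0;-.62 0 0 0 0 0';python3 tw.py .488 .162 .0
```

```text
time: 35.2
ee_pos: [0.477, 0.1624, 0.017]
eef_rot: [-0.012, 0.707, 0.013, 0.707]
ft_force: [0.6, 0.5, -0.1]
width: 0.0164
time: 35.7
ee_pos: [0.4768, 0.1614, 0.0165]
eef_rot: [-0.012, 0.707, 0.012, 0.707]
ft_force: [-0.9, -0.5, -0.8]
width: 0.0418
time: 36.3
ee_pos: [0.4761, 0.161, 0.1703]
eef_rot: [-0.012, 0.707, 0.012, 0.707]
ft_force: [0.4, -1.0, 0.1]
width: 0.0438
t 36.3 p [0.4761 0.161  0.1703] x [-0.001 -0.    -1.   ] y [-0.035  0.999 -0.   ] j [ 0.42  0.2  -0.92  1.81  0.17  1.21  1.06] F [ 0.4 -1.   0.1] w 0.0438
fit origin [0.4905 0.1609] hdg 1.2 len 0.130 hw 0.015 n 2864
go 0.5434 -0.0021 0.0597 0.0090 -0.0011 0.0002 rows>=2.7
go 0.6634 -0.0020 0.0599 0.0090 -0.0011 0.0002 rows>=3.3
```

Flat again. Grab it at mid-length and carry it to lane +75, settling before computing the drop.

```bash
python3 -m pendant '.15 -.001 .03 .009 0 0;.3 -.002 .06 .009 0 0;.48 -.002 .06 .009 0 0;.6634 -.002 .06 .009 -.001 0;.6634 -.002 .06 .009 -.001 0;.6634 -.002 .06 .009 -.001 0;.6634 -.002 .06 .009 -.001 0' ;python3 -m pendant '0 0 0 0 0 0;0 0 0 0 0 0;0 0 0 0 0 0;0 0 0 0 0 0;0 0 0 0 0 0;0 0 0 0 0 0;0 0 0 0 0 0' -1 20;python3 -m pendant '-.15 0 0 0 0 0;-.3 0 0 0 0 0;-.4 0 0 0 0 0;-.4 0 0 0 0 0;-.4 0 0 0 0 0;-.4 0 0 0 0 0'; python3 -c "
from tw import *
j();go([*lane(.075,0),.1],down(98.8))"
```

```text
time: 37.05
ee_pos: [0.4906, 0.1615, 0.0043]
eef_rot: [-0.008, 0.707, 0.008, 0.707]
ft_force: [0.5, 0.9, -1.3]
width: 0.0431
time: 37.75
ee_pos: [0.4917, 0.1614, 0.0055]
eef_rot: [-0.008, 0.706, 0.008, 0.708]
ft_force: [0.3, -0.7, 0.5]
width: 0.0145
time: 38.35
ee_pos: [0.4908, 0.1611, 0.1043]
eef_rot: [-0.008, 0.707, 0.007, 0.707]
ft_force: [-0.1, 0.4, -1.0]
width: 0.0147
t 38.35 p [0.4908 0.1611 0.1043] x [ 0. -0. -1.] y [-0.021  1.    -0.   ] j [ 0.37  0.32 -0.89  1.85  0.28  1.1   0.97] F [-0.1  0.4 -1. ] w 0.0147
go 0.0169 1.1038 0.0719 -0.0882 0.0003 0.0002 rows>=5.5
```

```bash
python3 -m pendant '0 .16 .01 -.02 0 0;0 .32 .02 -.04 0 0;0 .48 .03 -.06 0 0;.01 .64 .04 -.0882 0 0;.01 .8 .05 -.0882 0 0;.0169 .95 .06 -.0882 0 0;.0169 .99 .0719 -.0882 0 0;.0169 .99 .0719 -.0882 0 0';python3 -m pendant '0 .11 -.018 0 0 0;0 .11 -.018 0 0 0;0 .11 -.018 0 0 0;0 .11 -.018 0 0 0'; python3 -c "
from tw import *
j();go([*lane(.075,0),.009],down(98.8))"
```

```text
time: 39.15
ee_pos: [0.5028, 0.4108, 0.0995]
eef_rot: [-0.055, 0.705, 0.055, 0.705]
ft_force: [-0.2, -1.4, -0.7]
width: 0.0145
time: 39.55
ee_pos: [0.4964, 0.4339, 0.1008]
eef_rot: [-0.054, 0.704, 0.053, 0.706]
ft_force: [0.4, -0.1, -1.2]
width: 0.0144
t 39.55 p [0.4964 0.4339 0.1008] x [ 0.002 -0.001 -1.   ] y [-0.151  0.988 -0.002] j [-0.2   0.65 -0.85  1.47  0.5   1.25  0.62] F [ 0.4 -0.1 -1.2] w 0.0144
go 0.3674 0.0102 0.0271 -0.0011 0.0014 0.0011 rows>=1.8
```

```bash
python3 -m pendant '.02 .0102 .0271 0 0 0;.1 .0102 .0271 0 0 0;.2 .0102 .0271 0 0 0;.3 .0102 .0271 0 0 0;.3674 .0102 .0271 0 0 0;.3674 .0102 .0271 0 0 0;.3674 .0102 .0271 0 0 0'; python3 -m pendant '0 0 0 0 0 0;0 0 0 0 0 0;0 0 0 0 0 0' -.31;  python3 -m pendant '-.15 0 0 0 0 0;-.3 0 0 0 0 0;-.45 0 0 0 0 0;-.65 0 0 0 0 0;-.65 0 0 0 0 0;-.65 0 0 0 0 0;-.65 0 0 0 0 0'; python3 tf.py wrist; python3 -c "
from tw import *
j();go([.645,.0714,.17],down(83))
tools()"
```

```text
time: 40.25
ee_pos: [0.5024, 0.4391, 0.0092]
eef_rot: [-0.054, 0.704, 0.054, 0.706]
ft_force: [-0.1, -0.2, 0.3]
width: 0.0147
time: 40.55
ee_pos: [0.5023, 0.4395, 0.0099]
eef_rot: [-0.054, 0.704, 0.054, 0.706]
ft_force: [0.5, 0.6, -0.5]
width: 0.0273
time: 41.25
ee_pos: [0.5015, 0.4388, 0.171]
eef_rot: [-0.055, 0.705, 0.054, 0.705]
ft_force: [-0.3, 0.3, -0.2]
width: 0.0298
wrist walls 9941 ((1.1614761352539062, -0.18213653564453125), (207.29776000976562, 158.40110778808594), 89.57780456542969)
wrist lane 0.025 y at origin 0.0275 angle deg 0.0 tail x -0.0631 z 0.0164 1468
wrist lane 0.075 y at origin 0.0773 angle deg -0.4 tail x -0.0656 z 0.0164 1546
t 41.3 p [0.5014 0.4387 0.1706] x [ 0.001 -0.001 -1.   ] y [-0.153  0.988 -0.001] j [-0.2   0.6  -0.88  1.37  0.46  1.38  0.65] F [ 0.1  0.  -0.7] w 0.0303
go 0.0047 -1.5396 0.3429 0.1838 0.0005 0.0009 rows>=7.9
tool [0.6481 0.0708] hdg -3.8 [ 33. 131.] widths 0.018 0.030 bgr [119. 138. 158.] 285
tool [0.4539 0.0665] hdg -10.0 [ 39. 133.] widths 0.017 0.036 bgr [116. 135. 155.] 282
```

```bash
python3 -m pendant '0 -.16 .03 .02 0 0;0 -.33 .06 .05 0 0;0 -.5 .1 .08 0 0;0 -.67 .14 .11 0 0;0 -.84 .18 .14 0 0;0 -.98 .22 .17 0 0;0 -.98 .24 .1838 0 0;0 -.98 .24 .1838 0 0' 0; python3 -c "
from tw import *
j();go([.645,.0714,.17],down(83))"
```

```text
time: 42.15
ee_pos: [0.5987, 0.2054, 0.1711]
eef_rot: [0.044, 0.705, -0.044, 0.706]
ft_force: [-0.2, 0.7, -0.4]
width: 0.0434
t 42.15 p [0.5987 0.2054 0.1711] x [ 0.001  0.    -1.   ] y [0.124 0.992 0.   ] j [ 0.19  0.5  -0.81  1.47  0.37  1.32  0.8 ] F [-0.2  0.7 -0.4] w 0.0434
go 0.0044 -0.5090 0.2501 -0.0015 0.0005 -0.0001 rows>=2.8
```

```bash
python3 -m pendant '0 -.16 .08 0 0 0;0 -.33 .16 0 0 0;0 -.5 .24 0 0 0;0 -.509 .25 0 0 0;0 -.509 .25 0 0 0;0 -.509 .25 0 0 0'; python3 tw.py .648 .071 0
```

```text
time: 42.75
ee_pos: [0.6441, 0.0756, 0.172]
eef_rot: [0.042, 0.705, -0.041, 0.706]
ft_force: [-0.6, 0.3, 0.0]
width: 0.0438
t 42.75 p [0.6441 0.0756 0.172 ] x [ 0.001  0.002 -1.   ] y [0.118 0.993 0.002] j [ 0.37  0.53 -0.77  1.43  0.37  1.33  1.03] F [-0.6  0.3  0. ] w 0.0438
fit origin [0.648  0.0704] hdg -6.6 len 0.130 hw 0.015 n 2667
go 0.5526 -0.0195 0.0168 -0.0023 0.0010 -0.0010 rows>=2.8
go 0.6726 -0.0197 0.0166 -0.0023 0.0010 -0.0010 rows>=3.4
```

```bash
python3 -m pendant '.15 -.01 .01 0 0 0;.3 -.0195 .0168 -.0023 0 0;.48 -.0195 .0168 -.0023 0 0;.6726 -.0197 .0168 -.0023 .001 0;.6726 -.0197 .0168 -.0023 .001 0;.6726 -.0197 .0168 -.0023 .001 0;.6726 -.0197 .0168 -.0023 .001 0' ;python3 -m pendant '0 0 0 0 0 0;0 0 0 0 0 0;0 0 0 0 0 0;0 0 0 0 0 0;0 0 0 0 0 0;0 0 0 0 0 0;0 0 0 0 0 0' -1 20;python3 -m pendant '-.15 0 0 0 0 0;-.3 0 0 0 0 0;-.42 0 0 0 0 0;-.42 0 0 0 0 0;-.42 0 0 0 0 0;-.42 0 0 0 0 0'; python3 -c "
from tw import *
j();go([*lane(-.025,0),.1],down(98.8))"
```

```text
time: 43.5
ee_pos: [0.6485, 0.0688, 0.0043]
eef_rot: [0.041, 0.706, -0.041, 0.706]
ft_force: [0.6, 0.5, 0.3]
width: 0.0437
time: 44.2
ee_pos: [0.6489, 0.0671, 0.0041]
eef_rot: [0.042, 0.706, -0.042, 0.706]
ft_force: [-0.4, 0.4, 0.8]
width: 0.0144
time: 44.8
ee_pos: [0.6481, 0.0668, 0.1077]
eef_rot: [0.042, 0.706, -0.042, 0.705]
ft_force: [-0.4, 0.3, -0.5]
width: 0.0145
t 44.8 p [0.6481 0.0668 0.1077] x [-0.001 -0.    -1.   ] y [ 0.118  0.993 -0.   ] j [ 0.36  0.59 -0.75  1.49  0.41  1.23  1.01] F [-0.4  0.3 -0.5] w 0.0145
go 0.0313 1.0178 -0.6446 -0.1815 -0.0009 0.0000 rows>=6.0
```

```bash
python3 -m pendant '0 .14 -.1 -.03 0 0;0 .28 -.2 -.06 0 0;0 .42 -.3 -.09 0 0;.01 .56 -.4 -.12 0 0;.02 .7 -.5 -.15 0 0;.03 .85 -.6 -.1815 0 0;.03 .99 -.6446 -.1815 0 0;.03 .99 -.6446 -.1815 0 0';python3 -m pendant '0 .02 0 0 0 0;0 .02 0 0 0 0;0 .02 0 0 0 0;0 .02 0 0 0 0'; python3 -c "
from tw import *
j();go([*lane(-.025,0),.009],down(98.8))"
```

```text
time: 45.6
ee_pos: [0.5141, 0.3377, 0.1007]
eef_rot: [-0.056, 0.705, 0.058, 0.704]
ft_force: [0.0, 1.0, 0.1]
width: 0.0149
time: 46.0
ee_pos: [0.518, 0.3356, 0.1013]
eef_rot: [-0.054, 0.705, 0.054, 0.705]
ft_force: [-0.1, 0.5, -0.2]
width: 0.015
t 46.0 p [0.518  0.3356 0.1013] x [ 0.001 -0.    -1.   ] y [-0.151  0.988 -0.   ] j [ 0.    0.56 -0.87  1.59  0.45  1.2   0.77] F [-0.1  0.5 -0.2] w 0.015
go 0.3693 0.0114 0.0023 -0.0012 0.0004 0.0002 rows>=1.8
```

```bash
python3 -m pendant '.02 .01 .0023 0 0 0;.1 .01 .0023 0 0 0;.2 .01 .0023 0 0 0;.3 .01 .0023 0 0 0;.3693 .01 .0023 0 0 0;.3693 .01 .0023 0 0 0;.3693 .01 .0023 0 0 0'; python3 -m pendant '0 0 0 0 0 0;0 0 0 0 0 0;0 0 0 0 0 0' -.31;  python3 -m pendant '-.15 0 0 0 0 0;-.3 0 0 0 0 0;-.45 0 0 0 0 0;-.65 0 0 0 0 0;-.65 0 0 0 0 0;-.65 0 0 0 0 0;-.65 0 0 0 0 0'; python3 tf.py wrist; python3 -c "
from tw import *
j();go([.452,.0665,.17],down(83))
tools()"
```

```text
time: 46.7
ee_pos: [0.5176, 0.3395, 0.0092]
eef_rot: [-0.054, 0.705, 0.054, 0.705]
ft_force: [-0.4, 0.6, 0.2]
width: 0.0144
time: 47.0
ee_pos: [0.5179, 0.3395, 0.0098]
eef_rot: [-0.054, 0.704, 0.054, 0.706]
ft_force: [-0.1, -0.2, -0.4]
width: 0.0276
time: 47.7
ee_pos: [0.5173, 0.3389, 0.1708]
eef_rot: [-0.054, 0.705, 0.054, 0.705]
ft_force: [-0.7, -0.4, -0.8]
width: 0.0298
wrist walls 9967 ((0.97265625, 0.42066192626953125), (207.0450897216797, 158.02938842773438), 89.97579193115234)
wrist lane -0.025 y at origin -0.0231 angle deg 0.3 tail x -0.0655 z 0.0164 1492
wrist lane 0.025 y at origin 0.0264 angle deg -0.7 tail x -0.0637 z 0.0164 1516
wrist lane 0.075 y at origin 0.0765 angle deg -1.0 tail x -0.0661 z 0.0164 1618
t 47.75 p [0.5171 0.3388 0.1705] x [-0.001 -0.001 -1.   ] y [-0.153  0.988 -0.001] j [ 0.02  0.5  -0.9   1.51  0.4   1.32  0.8 ] F [-0.2 -0.2  0.2] w 0.03
go 0.0031 -1.0366 -0.4242 0.1839 -0.0005 0.0005 rows>=5.6
tool [0.4657 0.0269] hdg 2.7 [129.  36.] widths 0.036 0.021 bgr [116. 135. 154.] 275
```

```bash
python3 -m pendant '0 -.16 -.05 .03 0 0;0 -.33 -.1 .06 0 0;0 -.5 -.15 .09 0 0;0 -.66 -.2 .12 0 0;0 -.82 -.26 .13 0 0;0 -.97 -.32 .13 0 0;0 -.99 -.38 .13 0 0;0 -.99 -.38 .13 0 0' 0; python3 -c "
from tw import *
j();go([.465,.027,.17],down(91))"
```

```text
time: 48.6
ee_pos: [0.4602, 0.0782, 0.1709]
eef_rot: [0.015, 0.707, -0.016, 0.707]
ft_force: [-0.3, 0.1, 1.1]
width: 0.0435
t 48.6 p [0.4602 0.0782 0.1709] x [-0.001 -0.001 -1.   ] y [ 0.045  0.999 -0.001] j [ 0.6   0.09 -0.89  1.89  0.08  1.19  1.21] F [-0.3  0.1  1.1] w 0.0435
go 0.0039 -0.2039 0.0281 -0.0414 -0.0005 0.0008 rows>=1.0
```

```bash
python3 -m pendant '0 -.12 .02 -.02 0 0;0 -.2039 .028 -.0414 0 0;0 -.2039 .028 -.0414 0 0;0 -.2039 .028 -.0414 0 0;0 -.2039 .028 -.0414 0 0'; python3 tw.py .4657 .0269 0
```

```text
time: 49.1
ee_pos: [0.4665, 0.0307, 0.1714]
eef_rot: [-0.008, 0.707, 0.008, 0.707]
ft_force: [-0.3, 0.6, -0.3]
width: 0.0433
t 49.1 p [0.4665 0.0307 0.1714] x [ 0.     0.001 -1.   ] y [-0.022  1.     0.001] j [ 0.66  0.08 -0.85  1.89  0.07  1.19  1.39] F [-0.3  0.6 -0.3] w 0.0433
fit origin [0.4667 0.0272] hdg -2.3 len 0.130 hw 0.015 n 2620
go 0.5500 -0.0138 0.0003 0.0415 0.0003 -0.0006 rows>=2.8
go 0.6700 -0.0139 0.0002 0.0415 0.0003 -0.0006 rows>=3.4
```

```bash
python3 -m pendant '.15 -.01 0 .02 0 0;.3 -.0139 0 .0415 0 0;.48 -.0139 0 .0415 0 0;.67 -.0139 0 .0415 0 0;.67 -.0139 0 .0415 0 0;.67 -.0139 0 .0415 0 0;.67 -.0139 0 .0415 0 0' ;python3 -m pendant '0 0 0 0 0 0;0 0 0 0 0 0;0 0 0 0 0 0;0 0 0 0 0 0;0 0 0 0 0 0;0 0 0 0 0 0;0 0 0 0 0 0' -1 20;python3 -m pendant '-.15 0 0 0 0 0;-.3 0 0 0 0 0;-.42 0 0 0 0 0;-.42 0 0 0 0 0;-.42 0 0 0 0 0;-.42 0 0 0 0 0'; python3 -c "
from tw import *
j();go([*lane(-.075,0),.1],down(98.8))"
```

```text
time: 49.85
ee_pos: [0.4666, 0.0265, 0.0041]
eef_rot: [0.015, 0.707, -0.014, 0.707]
ft_force: [0.6, -0.2, 0.1]
width: 0.0434
time: 50.55
ee_pos: [0.4666, 0.0255, 0.0042]
eef_rot: [0.015, 0.707, -0.015, 0.707]
ft_force: [-1.9, -0.4, 1.9]
width: 0.0149
time: 51.15
ee_pos: [0.4657, 0.0254, 0.108]
eef_rot: [0.015, 0.707, -0.015, 0.707]
ft_force: [-0.6, 0.3, 0.2]
width: 0.0145
t 51.15 p [0.4657 0.0254 0.108 ] x [-0.001  0.    -1.   ] y [0.042 0.999 0.   ] j [ 0.65  0.17 -0.85  1.97  0.15  1.07  1.26] F [-0.6  0.3  0.2] w 0.0145
go 0.0320 1.0638 0.1967 -0.1301 -0.0008 -0.0003 rows>=5.4
```

```bash
python3 -m pendant '0 .16 .03 -.03 0 0;0 .32 .06 -.06 0 0;0 .48 .09 -.09 0 0;.01 .64 .12 -.12 0 0;.02 .8 .15 -.13 0 0;.03 .96 .18 -.13 0 0;.03 .99 .1967 -.13 0 0;.03 .99 .1967 -.13 0 0';python3 -m pendant '0 .07 -.012 0 0 0;0 .07 -.012 0 0 0;0 .07 -.012 0 0 0;0 .07 -.012 0 0 0'; python3 -c "
from tw import *
j();go([*lane(-.075,0),.009],down(98.8))"
```

```text
time: 51.95
ee_pos: [0.5249, 0.2724, 0.1]
eef_rot: [-0.055, 0.706, 0.056, 0.704]
ft_force: [-0.4, -0.6, -0.2]
width: 0.0146
time: 52.35
ee_pos: [0.5208, 0.2858, 0.1015]
eef_rot: [-0.054, 0.705, 0.053, 0.705]
ft_force: [-0.6, -0.8, -0.6]
width: 0.0147
t 52.35 p [0.5208 0.2858 0.1015] x [ 0.001 -0.001 -1.   ] y [-0.151  0.988 -0.001] j [ 0.11  0.51 -0.88  1.65  0.42  1.18  0.84] F [-0.6 -0.8 -0.6] w 0.0147
go 0.3700 0.0100 0.0219 -0.0012 0.0004 0.0006 rows>=1.9
```

Lower, release, rise, withdraw to the right, then check everything.

```bash
python3 -m pendant '.02 .008 .0219 0 0 0;.1 .008 .0219 0 0 0;.2 .008 .0219 0 0 0;.3 .008 .0219 0 0 0;.37 .008 .0219 0 0 0;.37 .008 .0219 0 0 0;.37 .008 .0219 0 0 0'; python3 -m pendant '0 0 0 0 0 0;0 0 0 0 0 0;0 0 0 0 0 0' -.31;  python3 -m pendant '-.15 0 0 0 0 0;-.3 0 0 0 0 0;-.45 0 0 0 0 0;-.65 0 0 0 0 0;-.65 0 0 0 0 0;-.65 0 0 0 0 0'; python3 tf.py wrist; python3 -m pendant '0 -.1 -.1 0 0 0;0 -.2 -.2 0 0 0;0 -.35 -.25 0 0 0;0 -.5 -.3 0 0 0;0 -.6 -.3 0 0 0;0 -.6 -.3 0 0 0;0 -.6 -.3 0 0 0;0 -.6 -.3 0 0 0'
python3 - <<'E'
from tf import *
from bd import meas
j();meas('top',.004,.03,'pics/tend.png');meas('side',.004,.03,'pics/send.png');tools()
tray(cloud('top')[1],'top')
i=cv2.imread('pics/tend.png');cv2.imwrite('pics/tend.png',cv2.resize(i[90:290,130:500],None,fx=2,fy=2))
E
```

```text
time: 53.05
ee_pos: [0.5256, 0.2905, 0.0092]
eef_rot: [-0.054, 0.705, 0.054, 0.705]
ft_force: [0.3, -0.1, -0.9]
width: 0.0146
time: 53.35
ee_pos: [0.5258, 0.2906, 0.0098]
eef_rot: [-0.054, 0.704, 0.054, 0.706]
ft_force: [0.3, -0.8, -0.5]
width: 0.0274
time: 53.95
ee_pos: [0.5259, 0.2908, 0.1731]
eef_rot: [-0.054, 0.704, 0.054, 0.706]
ft_force: [0.0, -0.7, 0.0]
width: 0.03
wrist walls 10077 ((0.9803237915039062, 0.6245346069335938), (207.235107421875, 157.69448852539062), 89.9849624633789)
wrist lane -0.075 y at origin -0.0728 angle deg 0.1 tail x -0.0644 z 0.0165 1470
wrist lane -0.025 y at origin -0.0237 angle deg -0.4 tail x -0.0653 z 0.0164 1528
wrist lane 0.025 y at origin 0.0260 angle deg -0.2 tail x -0.0635 z 0.0165 1492
wrist lane 0.075 y at origin 0.0761 angle deg -0.6 tail x -0.0653 z 0.0165 1601
time: 54.8
ee_pos: [0.4737, 0.1318, 0.1711]
eef_rot: [-0.054, 0.705, 0.055, 0.705]
ft_force: [0.3, 0.8, -0.7]
width: 0.0299
t 54.8 p [0.4737 0.1318 0.1711] x [-0.     0.001 -1.   ] y [-0.154  0.988  0.001] j [ 0.53  0.18 -0.96  1.83  0.15  1.21  1.25] F [ 0.3  0.8 -0.7] w 0.0299
top 1225 height 12.8mm slopes 0.007 0.000 range d [-65.5  67.5] s [-57.   61.3] ((2.9978256225585938, -1.72784423828125), (144.25697326660156, 128.24229431152344), 0.33287158608436584)
side 206 height 12.5mm slopes 0.055 0.046 range d [-65.9  72. ] s [-58.  62.] ((2.5788116455078125, 0.9693717956542969), (121.45622253417969, 139.60934448242188), 89.42814636230469)
top walls 579 ((-0.0119171142578125, 13.204917907714844), (159.50894165039062, 181.64593505859375), 0.2443741112947464)
top lane -0.025 y at origin -0.0242 angle deg -1.1 tail x -0.0642 z 0.0153 112
top lane 0.025 y at origin 0.0271 angle deg -1.4 tail x -0.0648 z 0.0155 116
top lane 0.075 y at origin 0.0759 angle deg 0.1 tail x -0.0668 z 0.0156 120
```

View pics/tend.png

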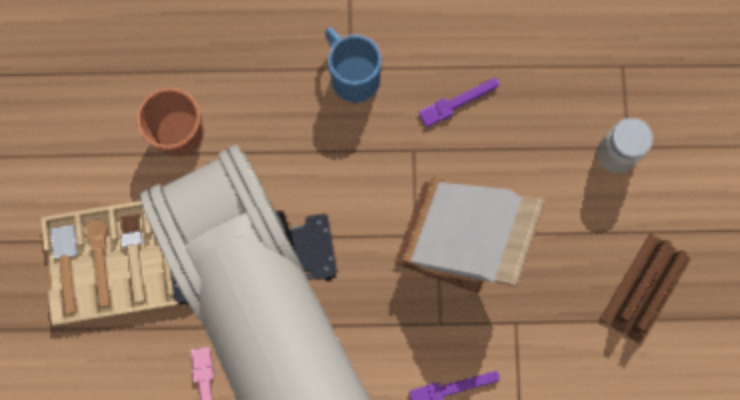

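View pics/send.png

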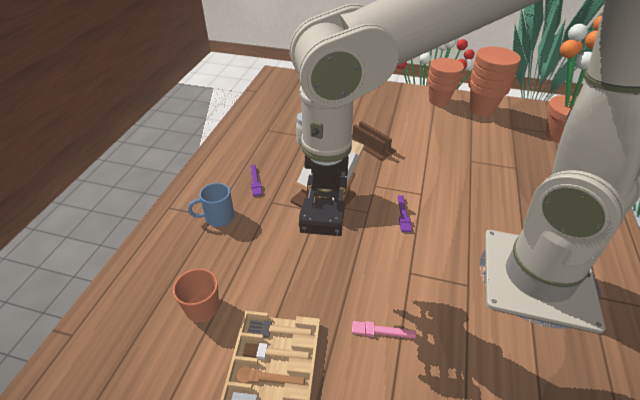

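```bash
python3 -c "
from bench import close_job
print(close_job())"
```

```text
the job is handed in; nothing more can be done
None
```

I laid the board over the mould, pinched the two together, turned them over and left them on the stand against its ledge, board underneath and mould on top. All four tools are in the tray with their heads in the wide end. I handed the job in at about 55 s of the 192 s; no verdict was reported.

- **Stack:** the last top view puts the mould's outer face level with the slope to within about 0.5°. It stands 12.8 mm over the old rim plane, against 12 mm expected, and within about 2 mm sideways. In the last side view the gripper hid most of the stack, so that reading does not count; the side view just after release agreed with the top.
- **Tile:** I could not see it inside the closed stack. The stack measured 40 mm thick when gripped and showed no gap when I looked after the turn.
- **Tools:** in the last wrist view all four handles lie flat, within 2.5 mm of their lane centres and 1° of the lane direction. Lengthwise they are within about 2 mm.
- **Bystanders:** the pot, mug and jar look unmoved in the last pictures; I did not measure them again.

Two things needed mending on the way:
- **Scraper:** the first placing left its blade on a divider. I lifted it out, set it flat on the bench and placed it again.
- **Comb:** it was knocked about 4 cm aside during the run, so I measured it again before picking it up.

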